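# Row up flight batteries in a charging tray and clamp them

### The arm

A 6-joint arm with a two-finger parallel gripper is mounted at the origin on the work surface. World frame = base frame: x ahead of the robot, y to its left, z up, the work surface at z = 0. Lengths are in mm, angles in rad, forces in N, time in s.
With the tool pointing down it reaches from about 350 to 975 mm from the base axis. Payload 7.1 kg.
Tool frame: the origin (TCP) lies on the mounting face of the last link; the fingertips stand 182 mm ahead of it and the grasp point (between the pads) lies 163 mm ahead of it; z points along the fingers, y is the direction in which the jaws open and shut (so a half turn about z gives the same grasp; the last joint's range is limited). The gripper opens to 88 mm and grips with 3 to 60 N. Pads are 20 mm wide; open, the fingers measure 115 mm over their backs; the gripper's body (75 mm by 178 mm) begins 61 mm behind the grasp point.
Start: joints at [1.161, 0.423, 1.63, -0, 1.089, -0.019], TCP at [238.048, 577.875, 404.675] pointing down, gripper open.
Joint ranges: [-3, 3], [-0.9, 2.11], [0.09, 2.58], [-1.31, 4.45], [0.11, 2.69], [-2.54, 2.54]. Speed limits (rad/s): [2.39, 2.39, 3.01, 3.14, 3.14, 3.14].

### API

Orientations are given as a rotation vector (axis times angle).
In Python, from workcell import ctrl, optics, nets gives the robot as it stands.
- The arm moves only by the tool send_rows, never from a script. Its argument "rows" is a list of rows, each an object with "offset": the shift along the tool's x, y, z in m, a list of three; "twist": the turn, a rotation vector about the tool's x, y, z in degrees, a list of three. A call has exactly 5 rows; each row shifts and turns the pose as measured when the row begins, along the tool's axes as they then stand; what a row does not reach is not made up. A row lasts 1/12 s, in which the tool goes at most 41.7 mm and 7.16 degrees, less where a joint would pass 70% of its speed; a pose out of reach is approached as far as the arm can. A call is refused whole if a number of a shift passes 0.0417 or a number of a turn 7.16, either way. A call with a gripper value outside its range is refused whole. "gripper" is the finger opening in m, from 0 to 0.0878, set as the call begins (left out, the last holds). The fingers move at their own pace and stop on an object; the grip force is fixed at half the most. Time passes only in rows, so rows that do not move let the fingers close, or fill a call up. It gives the time, the measured TCP pose, the force and the opening at its end, in the units of the state.
- ctrl.get_obs(): the state, without advancing time (a new reading comes with each control period).
- optics.get_image(name): name is "scene" or "side" or "wrist"; returns (picture, depth): 400x640x3 uint8, blue, green, red; 400x640 float32, mm along the optical axis (not along the pixel's ray), 0 where there is no reading.
- optics.camera_info(name): a dict with "K" (3x3 intrinsics, pixels), "k1" (the pictures are not rectified: a ray, as slopes to the right and down, at radius r is drawn at 1 + k1 r^2 times it, then the intrinsics apply), "pose" (4x4, takes a point from camera to world coordinates). Camera axes: x right, y down, z forward; pixel columns grow to the right and rows downward; lengths in mm; the calibration is good to about 2 mm. A picture is of the moment at which its call begins: read the wrist's pose just before it. camera_info takes no time and is no camera call; for the wrist camera it gives the pose at the moment of the call.
- ctrl.close_job(): hands the job in, once; it reports no verdict.
Trained networks look in the newest picture that a camera, given by its name, has taken for a name from the list of things; names that differ only in an ending like _2 or _b are one class to them, and where a whole thing is asked for, a point or a joint stands for the part that bears it (a point fixed in the world has none). Each returns a list of dicts, best first, with "conf" (0 to 1); they miss things now and then, are a little off and sometimes report something else, mostly with a low value. They report only what shows in the picture. A call takes as long as a camera call. They do not tell look-alikes from the thing itself.
- nets.spot_in(camera, label): "extent" ([left, top, right, bottom] in pixels, round what is visible of it).
- nets.spot_point(camera, label): "position" ([column, row] in pixels: a listed point, or the origin of a listed thing).
The state is a dict: "t": time; "qpos": joint angles; "qvel": joint speeds; "joint_torque": joint torques, N m; "ee_pos": TCP position; "orientation": TCP orientation; "ft_force": force on the tool from outside, world axes, zero at the start; "moment": the same for the moment, N m; "width": finger opening in mm.
Only numpy, scipy, OpenCV 4.12 (cv2) and the standard library are available. Lean on these libraries where they do the work, as an engineer would, in place of code of your own. Each camera call takes 0.05 s, during which the arm holds its last target. There are 200 camera calls.

### The job

Set the three flight batteries down in the charging tray (do not drop them) in one neat row, flat, side by side, all yellow connectors towards the robot and the ends level: green band at the blue end stop, orange in the middle, red by the clamp carriage. Then slide the carriage by its red handle until the row is closed up with no gaps against the end stop, press it home with about 25 N for half a second, and let go. Leave the spool, tub and pliers alone.

Things in the scene. Friction and masses are not known exactly. Their poses are not given: they have to be found in the camera images.
- tray: Fixed charging tray, 166 mm (x) by 348 mm (y) outside, 154 by 336 mm inside; black floor 5 mm thick, aluminium rims 6 mm thick and 14 mm high from the bench. Origin: centre of its underside, on the bench. x points across the tray away from the robot, y along it: end stop near the -y end, clamp carriage at the +y end.
- stop_end (a point): Middle of the inner face of the tray's -y rim, on its floor (tray y = -168 mm). A blue sprung end stop (140 mm wide, 26 mm tall) is fixed across the tray near here; its face for the row lies 24 to 50 mm in front of this point (+y): that differs each time and is not measured, find it by touch. The face gives 1 mm per 3.5 N, 9 mm at most, then is rigid.
- bar: Clamp carriage sliding along the tray: aluminium pressing plate 146 mm wide, 12 mm thick, 30 mm tall, and behind it a low foot (62 mm in all) with a red handle. Origin: foot of the pressing face, mid-width, 6 mm above the bench; axes as the tray's; presses towards -y. Fully back at tray y = +104 mm, starts 0 to 22 mm forward, slides 165 mm. About 4 N of friction; stays where left.
- bar_grip (a point): The point to pinch on the carriage's red handle, an upright fin 60 mm wide (across the tray), 12 mm thick (along the tray) and 60 mm tall, its top 16 mm above this point. It stands 50 mm behind the pressing face; the point is 60 mm above the bench. Pinch it from above across its thickness. Axes as the tray's.
- pack_green_center (a point): Centre of the flight battery with the green band: a rigid grey box 90 mm long (x), 34 mm wide (y), 36 mm tall (z), about 0.18 kg, lying on the bench. The yellow connector sticks out 13 mm at the middle of its -x end. Its place: it stands first, next to the end stop. Once in the tray its centre is 23 mm above the bench.
- pack_green_plug (a point): Tip of the yellow connector of the green-band battery, 58 mm from the battery's centre along its -x.
- pack_amber_center (a point): Centre of the flight battery with the orange band: a rigid grey box 90 mm long (x), 34 mm wide (y), 36 mm tall (z), about 0.18 kg, lying on the bench. The yellow connector sticks out 13 mm at the middle of its -x end. Its place: it stands in the middle. Once in the tray its centre is 23 mm above the bench.
- pack_amber_plug (a point): Tip of the yellow connector of the orange-band battery, 58 mm from the battery's centre along its -x.
- pack_red_center (a point): Centre of the flight battery with the red band: a rigid grey box 90 mm long (x), 34 mm wide (y), 36 mm tall (z), about 0.18 kg, lying on the bench. The yellow connector sticks out 13 mm at the middle of its -x end. Its place: it stands last, next to the clamp carriage. Once in the tray its centre is 23 mm above the bench.
- pack_red_plug (a point): Tip of the yellow connector of the red-band battery, 58 mm from the battery's centre along its -x.
- spool: Bystander: steel solder spool 52 mm across, 50 mm tall; origin at the centre of its underside. Leave it alone.
- tub: Bystander: white flux tub with orange cap, 64 mm across, 35 mm tall; origin at the centre of its underside. Leave it alone.
- pliers: Bystander: pliers with red grips, about 160 mm long, 12 mm thick, lying on the bench; origin under the joint, jaws along its +x. Leave it alone.
There are look-alikes about, which are no part of the job. Leave any black or pink look-alike of the part that bears pack_green_center alone. What is shaped like the part that bears pack_red_center but black or turquoise is not meant.

How it is judged (in metres and radians):
On the way:
1. the complete row is pressed home by the carriage with more than 14 N (z of pack_green_center in the frame of tray between 0.019 and 0.027 m and x of each of pack_green_plug, pack_amber_plug, pack_red_plug in the frame of tray below -0.012 m and angle between each of pack_green_center, pack_amber_center, pack_red_center's own z axis and vertical below 0.06 rad and angle between the x axis of each of pack_green_center, pack_amber_center, pack_red_center and the x axis of tray, either way round below 0.07 rad and z of pack_amber_center in the frame of tray between 0.019 and 0.027 m and z of pack_red_center in the frame of tray between 0.019 and 0.027 m and y of pack_amber_center in the frame of pack_green_center between 0.031 and 0.0368 m and x of pack_amber_center in the frame of pack_green_center between -0.008 and 0.008 m and y of pack_red_center in the frame of pack_amber_center between 0.031 and 0.0368 m and x of pack_red_center in the frame of pack_amber_center between -0.008 and 0.008 m and y of pack_red_center in the frame of bar between -0.0205 and -0.0145 m and contact force between bar and pack_red above 14 N), for 0.2 s.
At the end, for the whole second after the job is handed in: All batteries at rest flat on the tray floor, connectors to the robot, square to the tray (4 deg), ordered green (stop end), orange, red; gaps under 2.5 mm, ends level within 8 mm, and the carriage face within 3 mm of the red battery (z of pack_green_center in the frame of tray between 0.019 and 0.027 m and x of each of pack_green_plug, pack_amber_plug, pack_red_plug in the frame of tray below -0.012 m and angle between each of pack_green_center, pack_amber_center, pack_red_center's own z axis and vertical below 0.06 rad and angle between the x axis of each of pack_green_center, pack_amber_center, pack_red_center and the x axis of tray, either way round below 0.07 rad and z of pack_amber_center in the frame of tray between 0.019 and 0.027 m and z of pack_red_center in the frame of tray between 0.019 and 0.027 m and y of pack_amber_center in the frame of pack_green_center between 0.031 and 0.0368 m and x of pack_amber_center in the frame of pack_green_center between -0.008 and 0.008 m and y of pack_red_center in the frame of pack_amber_center between 0.031 and 0.0368 m and x of pack_red_center in the frame of pack_amber_center between -0.008 and 0.008 m and y of pack_red_center in the frame of bar between -0.0205 and -0.0145 m and linear speed of each of pack_green, pack_amber, pack_red below 0.02 m/s); the robot touches nothing.
It fails at once if a bystander (spool, tub or pliers) was pushed more than 15 mm (distance of any of spool, tub, pliers from where it was at the start of the episode above 0.015 m).
It fails at once if a battery was dropped or slammed into the tray (over 80 N) (contact force between any of pack_green, pack_amber, pack_red and tray above 80 N).
It fails at once if the carriage crushed a battery (over 70 N) (contact force between bar and pack_green above 70 N or contact force between bar and pack_amber above 70 N or contact force between bar and pack_red above 70 N).
It also fails if it takes over 72 s, if anything falls off the work surface, if the arm or the gripper's body presses on something with over 40 N, if the wrist force passes 120 N, or if a joint passes its speed limit or range.

## Working session

There is one attempt and no reset: what is moved stays moved. The work goes in short steps, Python scripts to look and compute and a tool call to move; the robot and the scene stay as the last step left them, time stands still between calls to the robot, and variables do not carry over. Pictures are saved under pics/ and viewed, about 8 in all and at most 12, crops included, and the job is handed in when it is done.

Besides the shell and the picture viewer there is one more tool, called after "Emit:" as name([rows], argument=value, ...), one row to a line, values as JSON. send_rows: Moves the arm, as the interface text tells. Its arguments: {"type":"object","properties":{"rows":{"type":"array"},"gripper":{"type":"number"}},"required":["rows"]}

```bash
ls; mkdir -p pics
cat > h.py <<'E'
import numpy as np, cv2, sys
from workcell import ctrl, optics, nets
from scipy.spatial.transform import Rotation as R
np.set_printoptions(precision=1,suppress=True)
def ray(cam,uv,info=None):
    i=info or optics.camera_info(cam);K=np.array(i["K"]);k=i["k1"];P=np.array(i["pose"])
    d=np.array([(uv[0]-K[0,2])/K[0,0],(uv[1]-K[1,2])/K[1,1]]);s=d.copy()
    for _ in range(20): s=d/(1+k*(s@s))
    return P[:3,3],P[:3,:3]@np.array([s[0],s[1],1.])
def atz(cam,uv,z,info=None):
    o,d=ray(cam,uv,info);return o+d*(z-o[2])/d[2]
def atd(cam,uv,depth,info=None):
    o,d=ray(cam,uv,info);return o+d*depth
def proj(cam,p,info=None):
    i=info or optics.camera_info(cam);K=np.array(i["K"]);P=np.array(i["pose"])
    q=P[:3,:3].T@(np.array(p,float)-P[:3,3]);s=q[:2]/q[2];s=s*(1+i["k1"]*(s@s))
    return K[0,0]*s[0]+K[0,2],K[1,1]*s[1]+K[1,2]
def st():
    o=ctrl.get_obs();Rm=R.from_rotvec(o["orientation"]).as_matrix()
    print("t",round(o["t"],2),"pos",np.array(o["ee_pos"]),"x",Rm[:,0].round(3),"y",Rm[:,1].round(3),"z",Rm[:,2].round(3),"f",np.array(o["ft_force"]),"w",o["width"]);return o
E
cat > a.py <<'E'
from h import *
st()
for c in("scene","side"):
    im,d=optics.get_image(c);cv2.imwrite(f"pics/{c}0.png",im);np.save(f"{c}d.npy",d)
    print(c,np.array(optics.camera_info(c)["pose"])[:3,3])
    for l,z in(("tray",0),("stop_end",5),("bar",6),("bar_grip",60),("pack_green_center",18),("pack_green_plug",18),("pack_amber_center",18),("pack_amber_plug",18),("pack_red_center",18),("pack_red_plug",18),("spool",0),("tub",0),("pliers",0)):
        for r in nets.spot_point(c,l)[:5]:
            if r["conf"]>.25:print(l,round(r["conf"],2),np.array(r["position"]),atz(c,r["position"],z)[:2])
E
python3 a.py
```

```text
pics
t 0.0 pos [237.9 577.6 403.9] x [-0.9  0.4  0. ] y [ 0.4  0.9 -0. ] z [-0. -0. -1.] f [ 0.4 -0.2 -0.4] w 87.72526370156089
scene [996.4 939.7 702. ]
tray 0.86 [288.3 196.5] [ 583.5 -134.2]
tray 0.69 [280.3 173.3] [ 549.7 -293.6]
tray 0.39 [429.9 279.5] [414.3 376.6]
stop_end 0.9 [278.1 173.2] [ 559.7 -288.7]
bar 0.79 [298.8 208.2] [583.7 -47.5]
bar_grip 0.7 [300.2 207.6] [610.8  27.9]
bar_grip 0.64 [409.5 274.6] [496.2 391.4]
pack_green_center 0.94 [278.  289.7] [772.2 268.2]
pack_green_center 0.88 [349.6 301.7] [639.9 371.9]
pack_green_center 0.83 [329.4 267.6] [628.9 249.6]
pack_green_plug 0.9 [293.5 276.8] [722.5 242.8]
pack_green_plug 0.69 [356.6 264.9] [562.6 269.3]
pack_green_plug 0.58 [327.  292.9] [673.6 325.5]
pack_amber_center 0.62 [362.1 234. ] [483.7 163.2]
pack_amber_plug 0.84 [374.7 223.1] [423.9 133.2]
pack_red_center 0.9 [428.6 243.8] [343.7 277.3]
pack_red_center 0.75 [464.1 302.4] [406.5 485.4]
pack_red_center 0.72 [408.  271.9] [461.  345.9]
pack_red_plug 0.85 [491.5 300.3] [344.9 508. ]
pack_red_plug 0.72 [428.4 280.1] [433.9 391.2]
pack_red_plug 0.64 [448.2 
[... 514 characters left out ...]
  382.8]
pack_green_plug 0.87 [358.1 168.9] [740.4 258.4]
pack_green_plug 0.79 [307.6 174.1] [562.2 260.5]
pack_green_plug 0.77 [335.8 157.1] [676.8 335.9]
pack_amber_center 0.76 [285.9 190.6] [479.  190.5]
pack_amber_plug 0.66 [270.3 204.8] [422.4 133.3]
pack_red_center 0.94 [247.9 179.2] [358.8 268.2]
pack_red_center 0.81 [277.7 157.4] [470.4 368.9]
pack_red_center 0.69 [254.4 142.3] [393.7 473.4]
pack_red_plug 0.74 [263.2 156.9] [419.3 380.4]
pack_red_plug 0.61 [244.1 137.6] [357.  509.7]
pack_red_plug 0.56 [232.8 178.4] [308.6 280.9]
spool 0.62 [275.9 161.6] [462.6 368.5]
spool 0.59 [373.3 205.1] [751.9  93.7]
tub 0.88 [397.6 235.7] [789.8 -45.2]
pliers 0.84 [400.2 282.2] [ 745.5 -207.1]
```

View pics/scene0.png

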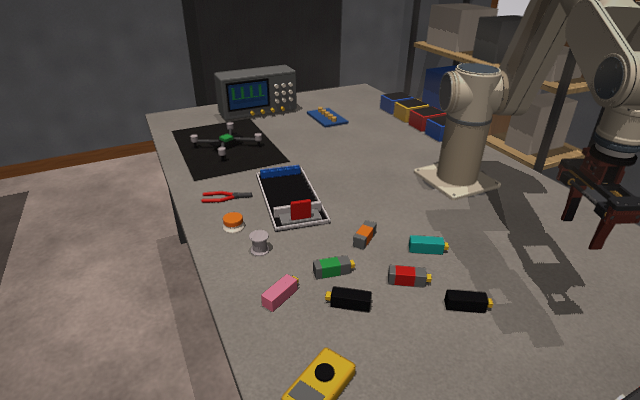

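View pics/side0.png

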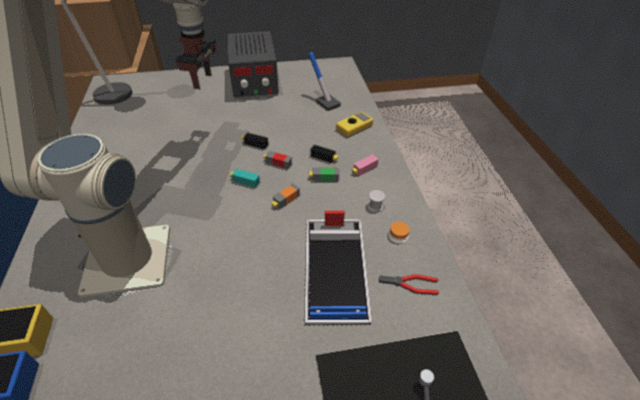

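The green, orange and red packs are at scene pixels (330,267), (365,234) and (408,275). The look-alikes are turquoise, black and pink. The tray has its blue stop at the far (-y) end and the red handle near (300,209). Next I'll move the wrist camera over the packs.

```bash
cat >> h.py <<'E'
def plan(pos,ang,n,show=True):
    """rows from here to pos (mm), tool down, tool y at angle ang (deg, world)"""
    o=ctrl.get_obs();p=np.array(o["ee_pos"]);M=R.from_rotvec(o["orientation"])
    a=np.radians(ang);y=np.array([np.cos(a),np.sin(a),0]);z=np.array([0,0,-1.]);G=R.from_matrix(np.c_[np.cross(y,z),y,z])
    rv=(M.inv()*G).as_rotvec();Rm=M.as_matrix();d=(np.array(pos)-p)/n
    for k in range(n):
        Mk=M*R.from_rotvec(rv*k/n);print((Mk.inv().apply(d)/1000).round(4).tolist(),end=" ")
    print("| twist/row",np.degrees(rv/n).round(2),"from",p)
E
python3 - <<'E'
from h import *
st();plan([480,270,430],84-180,10);plan([480,270,430],84,10)
i=optics.camera_info("wrist");print(i,ctrl.get_obs()["qpos"])
E
```

```text
t 1.4 pos [238.  577.9 404.7] x [-0.9  0.4  0. ] y [ 0.4  0.9 -0. ] z [-0. -0. -1.] f [ 0.9  0.2 -0.3] w 87.93000845810853
[-0.0341, -0.0192, -0.0025] [-0.0381, -0.0089, -0.0025] [-0.0391, 0.0022, -0.0025] [-0.0369, 0.0132, -0.0025] [-0.0317, 0.023, -0.0025] [-0.0239, 0.031, -0.0025] [-0.0142, 0.0365, -0.0025] [-0.0034, 0.039, -0.0025] [0.0078, 0.0384, -0.0025] [0.0183, 0.0346, -0.0025] | twist/row [-0.   0.  16.4] from [238.  577.9 404.7]
[-0.0341, -0.0192, -0.0025] [-0.0335, -0.0202, -0.0025] [-0.0329, -0.0212, -0.0025] [-0.0323, -0.0221, -0.0025] [-0.0317, -0.023, -0.0025] [-0.031, -0.0239, -0.0025] [-0.0303, -0.0248, -0.0025] [-0.0296, -0.0256, -0.0025] [-0.0288, -0.0265, -0.0025] [-0.0281, -0.0273, -0.0025] | twist/row [-0.  -0.  -1.6] from [238.  577.9 404.7]
{'K': array([[284.4,   0. , 318.5],
       [  0. , 284.4, 196.3],
       [  0. ,   0. ,   1. ]]), 'k1': -0.020642324606404607, 'pose': array([[  0.4,   0.9,   0.3, 163.6],
       [  0.9,  -0.4,  -0.1, 608.8],
       [  0. ,   0.3,  -1. , 384.7],
       [  0. ,   0. ,   0. ,   1. ]])} [ 1.2  0.4  1.6  0.   1.1 -0. ]
```

Emit:
send_rows([
  {"offset":[-0.034,-0.019,-0.0025],"twist":[0,0,-1.6]},
  {"offset":[-0.0335,-0.02,-0.0025],"twist":[0,0,-1.6]},
  {"offset":[-0.033,-0.021,-0.0025],"twist":[0,0,-1.6]},
  {"offset":[-0.0325,-0.022,-0.0025],"twist":[0,0,-1.6]},
  {"offset":[-0.0315,-0.023,-0.0025],"twist":[0,0,-1.6]},
])

```text
t: 1.82
ee_pos: [358.9, 425.3, 416.6]
orientation: [-0.367, -3.12, -0.004]
ft_force: [0.4, 0.7, 0.5]
width: 87.9
```

Emit:
send_rows([
  {"offset":[-0.031,-0.024,-0.0025],"twist":[0,0,-1.6]},
  {"offset":[-0.0305,-0.025,-0.0025],"twist":[0,0,-1.6]},
  {"offset":[-0.03,-0.0255,-0.0025],"twist":[0,0,-1.6]},
  {"offset":[-0.029,-0.0265,-0.0025],"twist":[0,0,-1.6]},
  {"offset":[-0.028,-0.0275,-0.0025],"twist":[0,0,-1.6]},
])

```text
t: 2.23
ee_pos: [487.1, 264.5, 430.4]
orientation: [0.135, 3.137, 0.007]
ft_force: [0.6, 0.4, 0.7]
width: 87.9
```

```bash
cat > w.py <<'E'
from h import *
name=sys.argv[1]
st();i=optics.camera_info("wrist");im,d=optics.get_image("wrist");cv2.imwrite(f"pics/{name}.png",im)
np.savez(f"{name}.npz",im=im,d=d,K=i["K"],k1=i["k1"],pose=i["pose"])
for l,z in(("pack_green_center",18),("pack_green_plug",18),("pack_amber_center",18),("pack_amber_plug",18),("pack_red_center",18),("pack_red_plug",18)):
    for r in nets.spot_point("wrist",l)[:4]:
        if r["conf"]>.3:print(l,round(r["conf"],2),np.array(r["position"]),atz("wrist",r["position"],z,i)[:2])
# grey/green/orange/red pack tops by height: world points with z in 30..42
K=np.array(i["K"]);P=np.array(i["pose"])
u,v=np.meshgrid(np.arange(640),np.arange(400))
pt=cv2.undistortPoints(np.stack([u,v],-1).reshape(-1,1,2).astype(np.float64),K,np.array([i["k1"],0,0,0.]))[:,0]
W=(np.c_[pt,np.ones(len(pt))]*d.reshape(-1,1))@P[:3,:3].T+P[:3,3]
W=W.reshape(400,640,3)
m=((W[...,2]>31)&(W[...,2]<42)&(d>0)).astype(np.uint8)
m=cv2.morphologyEx(m,cv2.MORPH_OPEN,np.ones((3,3)))
n,L,s,c=cv2.connectedComponentsWithStats(m)
for k in range(1,n):
    if s[k,4]<200: continue
    q=W[L==k];(cx,cy),(a,b),an=cv2.minAreaRect(q[:,:2].astype(np.float32))
    if a<b: a,b,an=b,a,an+90
    bgr=np.median(im[L==k],0);hs=cv2.cvtColor(im,cv2.COLOR_BGR2HSV)[L==k];sat=hs[hs[:,1]>130]
    print("blob px",c[k],"world",np.array([cx,cy,np.median(q[:,2])]),"size",np.array([a,b]),"long-axis deg",round((an+90)%180-90,1),"hue",np.median(sat[:,0]) if len(sat)>30 else None,"mean",q[:,:2].mean(0),"cut" if s[k,0]==0 or s[k,1]==0 or s[k,0]+s[k,2]==640 or s[k,1]+s[k,3]==400 else "")
E
python3 w.py w1
```

```text
t 2.23 pos [487.1 264.5 430.4] x [-1.   0.1 -0. ] y [0.1 1.  0. ] z [ 0.  0. -1.] f [0.6 0.4 0.7] w 87.88428428568918
pack_green_center 0.85 [390.2 257.9] [638.  365.8]
pack_green_center 0.83 [338.1 332. ] [772.7 275.9]
pack_green_center 0.65 [312.5 255.8] [623.5 245.9]
pack_green_plug 0.88 [320.1 221.2] [567.1 262.5]
pack_green_plug 0.82 [367.9 282.6] [679.4 329.8]
pack_amber_center 0.8 [243.3 168.6] [478.6 161.9]
pack_amber_plug 0.8 [212.7 134.8] [428.8 128.1]
pack_red_center 0.86 [316.4  62.1] [351.1 276.1]
pack_red_center 0.78 [383.8 152.2] [472.7 358.8]
pack_red_plug 0.65 [502.4  45.1] [350.  511.4]
pack_red_plug 0.65 [339.6  15.7] [301.6 308.8]
pack_red_plug 0.64 [406.7 115.8] [426.6 390.3]
blob px [316.7  58.1] world [350.6 275.7  35.9] size [90.1 34.9] long-axis deg -31.7 hue 88.0 mean [349.6 276.4] 
blob px [483.9  85.6] world [398.1 481.8  36.2] size [89.8 34.9] long-axis deg -31.5 hue None mean [397.5 481.1] 
blob px [384.  151.6] world [470.9 355.1  36.3] size [90.2 34.7] long-axis deg -33.3 hue 2.0 mean [469.3 354.9] 
blob px [242.2 168.2] world [476.3 165.8  36. ] size [90.5 34.2] long-axis deg 36.4 hue 16.0 mean [475.  165.7] 
blob px [127.2 242.1] world [570.  -21.9  35.6] size [91.  14.2] long-axis deg -9.7 hue None mean [568.8 -20.9] 
blob px [313.9 258.5] world [621.3 248.3  36.4] size [89.9 34.4] long-axis deg -11.5 hue 66.0 mean [618.5 248.7] 
blob px [381.3 270.9] world [646.2 353.8  36.6] size [53.7 34.4] long-axis deg -36.1 hue None mean [648.2 347.8] 
blob px [342.2 343.1] world [776.9 279.7  36.7] size [76.3 34.6] long-axis deg 26.8 hue None mean [779. 281.]
```

```bash
cat > tr.py <<'E'
from h import *
for c in("side","scene"):
    d=np.load(f"{c}d.npy");i=optics.camera_info(c);K=np.array(i["K"]);P=np.array(i["pose"])
    u,v=np.meshgrid(np.arange(640),np.arange(400))
    pt=cv2.undistortPoints(np.stack([u,v],-1).reshape(-1,1,2).astype(np.float64),K,np.array([i["k1"],0,0,0.]))[:,0]
    W=((np.c_[pt,np.ones(len(pt))]*d.reshape(-1,1))@P[:3,:3].T+P[:3,3])
    reg=(abs(W[:,0]-580)<130)&(abs(W[:,1]+130)<215)&(d.reshape(-1)>0)
    for lo,hi,n in((8,80,"tray all"),(25,42,"stop+plate"),(45,85,"handle")):
        q=W[reg&(W[:,2]>lo)&(W[:,2]<hi)&~((W[:,0]>690))]
        if n=="stop+plate":
            for nm,qq in(("stop",q[q[:,1]<-200]),("plate",q[q[:,1]>-80])):
                if len(qq)>10:print(c,nm,len(qq),cv2.minAreaRect(qq[:,:2].astype(np.float32)),np.percentile(qq[:,2],[50,95]))
        else: print(c,n,len(q),cv2.minAreaRect(q[:,:2].astype(np.float32)),np.percentile(q[:,2],[5,50,95]))
plan([620,248.5,270],78.5,5)
E
python3 tr.py
```

```text
side tray all 3380 ((576.1405639648438, -130.05751037597656), (226.14007568359375, 369.4708557128906), 0.6981092095375061) [ 8.3 16.3 52.2]
side stop 389 ((554.5003662109375, -278.88726806640625), (26.75741958618164, 138.87826538085938), 80.35299682617188) [31.4 34.5]
side plate 378 ((597.2811279296875, -10.321796417236328), (52.85723876953125, 143.95632934570312), 80.93793487548828) [35.7 40.2]
side handle 208 ((602.8887329101562, 13.553651809692383), (16.07634162902832, 58.664371490478516), 79.15950012207031) [47.5 67.  79. ]
scene tray all 1740 ((581.5084228515625, -126.90188598632812), (350.325927734375, 166.48670959472656), 80.63500213623047) [ 9.  17.6 68.3]
scene stop 171 ((556.5618286132812, -275.763671875), (30.519561767578125, 139.08541870117188), 83.03739929199219) [29.2 32.8]
scene plate 245 ((602.6035766601562, -3.3270111083984375), (59.03046798706055, 144.71714782714844), 80.5806884765625) [34. 40.]
scene handle 225 ((605.6559448242188, 18.311857223510742), (16.96828269958496, 59.54187774658203), 82.42037200927734) [47.1 64.  76.7]
[-0.0271, -0.0015, 0.032] [-0.0272, -0.0009, 0.032] [-0.0272, -0.0002, 0.032] [-0.0272, 0.0004, 0.032] [-0.0272, 0.0011, 0.032] | twist/row [0.1 0.  1.3] from [485.3 267.2 429.8]
```

Emit:
send_rows([
  {"offset":[-0.0275,-0.0015,0.032],"twist":[0,0,1.3]},
  {"offset":[-0.0275,-0.001,0.032],"twist":[0,0,1.3]},
  {"offset":[-0.0275,0,0.032],"twist":[0,0,1.3]},
  {"offset":[-0.0275,0.0005,0.032],"twist":[0,0,1.3]},
  {"offset":[-0.0275,0.001,0.032],"twist":[0,0,1.3]},
])

```text
t: 3.0
ee_pos: [620.2, 260.1, 275.4]
orientation: [0.293, 3.115, 0.021]
ft_force: [-0.3, -0.6, 0.5]
width: 87.9
```

```bash
python3 w.py w2 | grep -v center| grep -v plug; python3 -c "
from h import *
plan([620,248.5,188],78.5,5)"
```

```text
t 3.0 pos [620.2 260.1 275.4] x [-1.   0.2 -0. ] y [0.2 1.  0. ] z [ 0.  0. -1.] f [-0.3 -0.6  0.5] w 87.88191215783594
blob px [143.8  44.6] world [476.6 165.6  35.8] size [90.6 35. ] long-axis deg 36.3 hue 15.0 mean [479.9 168. ] cut
blob px [392.3  21.2] world [494.1 339.7  35.9] size [36.  34.6] long-axis deg -33.4 hue 2.0 mean [497.6 338.7] cut
blob px [442.7 192.5] world [631.6 363.8  36.3] size [90.  34.7] long-axis deg -36.5 hue None mean [627.8 365.2] 
blob px [299.6 207.1] world [621.2 248.   36.1] size [89.9 34.3] long-axis deg -11.2 hue 66.0 mean [617.9 248.8] 
blob px [ 35.  238.6] world [603.5  22.   36.6] size [59.9  9.4] long-axis deg -3.4 hue 1.0 mean [602.   22.2] 
blob px [615.1 276.6] world [748.  533.9  35.9] size [81.9 40. ] long-axis deg 46.6 hue 28.0 mean [741.8 522.9] cut
blob px [360.5 346.4] world [772.5 277.4  36.5] size [79.1 34.5] long-axis deg 26.6 hue None mean [771.  277.5] 
[-0.0003, -0.0024, 0.0182] [-0.0004, -0.0023, 0.0182] [-0.0004, -0.0023, 0.0182] [-0.0005, -0.0022, 0.0182] [-0.0005, -0.0022, 0.0182] | twist/row [0.2 0.1 0.1] from [619.3 259.4 279.1]
```

Emit:
send_rows([
  {"offset":[-0.001,-0.006,0.01],"twist":[0,0,0.2]},
  {"offset":[-0.001,-0.004,0.018],"twist":[0.2,0.1,0.2]},
  {"offset":[0,-0.0015,0.025],"twist":[0.2,0.1,0]},
  {"offset":[0,0,0.022],"twist":[0.2,0.1,0]},
  {"offset":[0,0,0.014],"twist":[0.2,0.1,0]},
])

```text
t: 3.77
ee_pos: [621.3, 250.9, 201.9]
orientation: [0.297, 3.099, 0.018]
ft_force: [-0.0, -0.4, -0.3]
width: 87.7
```

```bash
python3 -c "
from h import *
plan([621,248.3,188],78.5,2)"
```

```text
[0.0001, -0.0014, 0.0069] [-0.0, -0.0013, 0.0069] | twist/row [0.4 0.8 0.3] from [621.3 250.9 201.9]
```

Emit:
send_rows([
  {"offset":[0,-0.0015,0.007],"twist":[0.4,0.8,0.3]},
  {"offset":[0,-0.0012,0.006],"twist":[0.4,0.8,0.3]},
  {"offset":[0,0,0.001],"twist":[0,0,0]},
  {"offset":[0,0,0],"twist":[0,0,0]},
  {"offset":[0,0,0],"twist":[0,0,0]},
])

```text
t: 4.18
ee_pos: [620.1, 248.1, 188.3]
orientation: [-0.316, -3.122, 0.001]
ft_force: [0.0, -0.5, -0.4]
width: 88.1
```

Emit:
send_rows([
  {"offset":[0,0,0],"twist":[0,0,0]},
  {"offset":[0,0,0],"twist":[0,0,0]},
  {"offset":[0,0,0],"twist":[0,0,0]},
  {"offset":[0,0,0],"twist":[0,0,0]},
  {"offset":[0,0,0],"twist":[0,0,0]},
], gripper=0.02)

```text
t: 4.6
ee_pos: [621.2, 248.6, 191.4]
orientation: [0.316, 3.125, 0.003]
ft_force: [-0.2, 0.5, -0.4]
width: 58.4
```

```bash
python3 -c "
from h import *
st();plan([621,248.3,290],80.6,5);plan([566.6,-208.9,290],80.6,13)"
```

```text
t 4.6 pos [621.2 248.6 191.4] x [-1.   0.2 -0. ] y [0.2 1.  0. ] z [ 0.  0. -1.] f [-0.2  0.5 -0.4] w 58.41096949972484
[0.0, -0.0, -0.0197] [0.0, -0.0, -0.0197] [0.0, -0.0, -0.0197] [0.0, -0.0, -0.0197] [0.0, -0.0001, -0.0197] | twist/row [ 0.   0.  -0.4] from [621.2 248.6 191.4]
[-0.0029, -0.0353, -0.0077] [-0.0028, -0.0353, -0.0077] [-0.0027, -0.0353, -0.0076] [-0.0026, -0.0353, -0.0076] [-0.0025, -0.0353, -0.0076] [-0.0024, -0.0353, -0.0076] [-0.0023, -0.0354, -0.0076] [-0.0022, -0.0354, -0.0076] [-0.0021, -0.0354, -0.0076] [-0.002, -0.0354, -0.0076] [-0.0019, -0.0354, -0.0076] [-0.0018, -0.0354, -0.0076] [-0.0017, -0.0354, -0.0076] | twist/row [ 0.   0.  -0.2] from [621.2 248.6 191.4]
```

Emit:
send_rows([
  {"offset":[0,0,0],"twist":[0,0,0]},
  {"offset":[0,0,0],"twist":[0,0,0]},
  {"offset":[0,0,0],"twist":[0,0,0]},
  {"offset":[0,0,0],"twist":[0,0,0]},
  {"offset":[0,0,0],"twist":[0,0,0]},
])

```text
t: 5.02
ee_pos: [621.3, 248.5, 191.6]
orientation: [0.316, 3.124, 0.003]
ft_force: [0.6, 0.4, 1.0]
width: 33.8
```

Emit:
send_rows([
  {"offset":[0,0,-0.01],"twist":[0,0,0]},
  {"offset":[0,0,-0.02],"twist":[0,0,-0.4]},
  {"offset":[0,0,-0.025],"twist":[0,0,-0.4]},
  {"offset":[0,-0.01,-0.025],"twist":[0,0,-0.4]},
  {"offset":[-0.002,-0.02,-0.02],"twist":[0,0,-0.4]},
])

```text
t: 5.43
ee_pos: [615.3, 219.8, 289.9]
orientation: [-0.266, -3.12, 0.004]
ft_force: [0.6, -0.3, -1.7]
width: 33.8
```

Emit:
send_rows([
  {"offset":[-0.0025,-0.035,0],"twist":[0,0,-0.2]},
  {"offset":[-0.0025,-0.035,0],"twist":[0,0,0]},
  {"offset":[-0.0025,-0.035,0],"twist":[0,0,0]},
  {"offset":[-0.0025,-0.035,0],"twist":[0,0,0]},
  {"offset":[-0.0025,-0.035,0],"twist":[0,0,0]},
])

```text
t: 5.85
ee_pos: [599.4, 43.7, 299.5]
orientation: [0.247, 3.13, 0.004]
ft_force: [0.7, -0.6, -3.0]
width: 34.1
```

```bash
python3 -c "
from h import *
st();plan([566.6,-208.9,290],80.6,8)"
```

```text
t 5.85 pos [599.4  43.7 299.5] x [-1.   0.2 -0. ] y [0.2 1.  0. ] z [ 0.  0. -1.] f [ 0.7 -0.6 -3. ] w 34.07976409690211
[-0.0009, -0.0318, 0.0011] [-0.0009, -0.0318, 0.0011] [-0.001, -0.0318, 0.0011] [-0.001, -0.0318, 0.0011] [-0.001, -0.0318, 0.0012] [-0.001, -0.0318, 0.0012] [-0.0011, -0.0318, 0.0012] [-0.0011, -0.0318, 0.0012] | twist/row [0.  0.  0.1] from [599.4  43.7 299.5]
```

Emit:
send_rows([
  {"offset":[-0.001,-0.033,0.001],"twist":[0,0,0.2]},
  {"offset":[-0.001,-0.033,0.001],"twist":[0,0,0.2]},
  {"offset":[-0.001,-0.033,0.001],"twist":[0,0,0.2]},
  {"offset":[-0.001,-0.033,0.001],"twist":[0,0,0.2]},
  {"offset":[-0.001,-0.033,0.001],"twist":[0,0,0.2]},
])

```text
t: 6.27
ee_pos: [574.6, -128.0, 297.3]
orientation: [0.275, 3.125, 0.004]
ft_force: [0.1, -0.2, -1.4]
width: 34.1
```

Emit:
send_rows([
  {"offset":[-0.001,-0.033,0.001],"twist":[0,0,0]},
  {"offset":[-0.001,-0.03,0.001],"twist":[0,0,0]},
  {"offset":[-0.001,-0.015,0.001],"twist":[0,0,0]},
  {"offset":[0,0,0],"twist":[0,0,0]},
  {"offset":[0,0,0],"twist":[0,0,0]},
])

```text
t: 6.68
ee_pos: [560.7, -215.5, 296.2]
orientation: [0.287, 3.123, 0.002]
ft_force: [0.4, 0.1, -2.6]
width: 33.8
```

```bash
cat > t2.py <<'E'
from h import *
name=sys.argv[1]
st();i=optics.camera_info("wrist");im,d=optics.get_image("wrist");cv2.imwrite(f"pics/{name}.png",im)
K=np.array(i["K"]);P=np.array(i["pose"])
u,v=np.meshgrid(np.arange(640),np.arange(400))
pt=cv2.undistortPoints(np.stack([u,v],-1).reshape(-1,1,2).astype(np.float64),K,np.array([i["k1"],0,0,0.]))[:,0]
W=((np.c_[pt,np.ones(len(pt))]*d.reshape(-1,1))@P[:3,:3].T+P[:3,3]).reshape(400,640,3)
np.savez(f"{name}.npz",im=im,W=W)
a=np.radians(-9.4);X=np.array([np.cos(a),np.sin(a)]);Y=np.array([-np.sin(a),np.cos(a)]);C=np.array([580,-128.])
q=W[d>0];r=q[:,:2]-C;tx,ty=r@X,r@Y;z=q[:,2]
def pr(n,m,ax=None):
    m=m&(abs(tx)<95)&(abs(ty)<185)
    if m.sum()>20:print(n,m.sum(),"tx",np.percentile(tx[m],[1,50,99]),"ty",np.percentile(ty[m],[1,50,99]),"z",np.median(z[m]))
pr("rim -x",(z>11)&(z<17)&(tx<-65)&(abs(ty)<100));pr("rim +x",(z>11)&(z<17)&(tx>65)&(abs(ty)<100))
for s,b in(("-x",tx<-65),("+x",tx>65)):
    m=(z>11)&(z<17)&b&(abs(ty)<110)&(abs(tx)<90)
    if m.sum()>50:
        f=np.polyfit(ty[m],tx[m],1);print("rim",s,"slope deg",np.degrees(f[0]).round(2),"tx at 0",f[1].round(1))
pr("rim -y",(z>11)&(z<17)&(ty<-155)&(abs(tx)<70));pr("stop",(z>26)&(z<36)&(ty<-100)&(abs(tx)<68));pr("plate",(z>32)&(z<40)&(ty>60)&(abs(tx)<70))
pr("handle",(z>70)&(z<80)&(ty>110));pr("packs",(z>37)&(z<44)&(abs(ty)<130)&(abs(tx)<60))
E
python3 t2.py t1; python3 -c "
from h import *
plan([566.6,-208.9,215],80.6,4)"
```

```text
t 6.68 pos [ 560.7 -215.5  296.2] x [-1.   0.2 -0. ] y [0.2 1.  0. ] z [ 0.  0. -1.] f [ 0.4  0.1 -2.6] w 33.814567811977824
rim -x 1608 tx [-83.5 -80.3 -69.4] ty [-97.9   1.3  98.1] z 14.076732127035399
rim +x 731 tx [68.1 78.  82.1] ty [-22.8  41.7  99. ] z 14.143170280985657
rim -x slope deg 0.44 tx at 0 -80.2
rim +x slope deg -0.49 tx at 0 78.6
rim -y 1136 tx [-69.1  -8.   68.2] ty [-175.9 -171.8 -157. ] z 13.84947138212388
stop 2067 tx [-67.1 -10.1  64.3] ty [-163.1 -157.2 -141.1] z 30.84493517454905
plate 2837 tx [-68.9  -7.1  67.9] ty [ 95.3 101.6 141.6] z 36.172863224565106
handle 1486 tx [-30.2  -3.2  28.2] ty [138.9 142.1 151. ] z 75.61580222363573
packs 268 tx [-59.2  -1.9  57.4] ty [ 96.  101.  106.5] z 37.29490369495265
[-0.001, 0.0018, 0.0203] [-0.0011, 0.0018, 0.0203] [-0.0011, 0.0018, 0.0203] [-0.0011, 0.0018, 0.0203] | twist/row [ 0.   0.1 -0.3] from [ 560.8 -215.1  296.2]
```

Emit:
send_rows([
  {"offset":[-0.003,0.004,0.012],"twist":[0,0,-0.4]},
  {"offset":[-0.002,0.003,0.022],"twist":[0,0,-0.4]},
  {"offset":[-0.001,0.001,0.022],"twist":[0,0.1,-0.4]},
  {"offset":[0,0,0.018],"twist":[0,0.1,0]},
  {"offset":[0,0,0.006],"twist":[0,0.1,0]},
])

```text
t: 7.15
ee_pos: [571.7, -201.5, 214.5]
orientation: [0.24, 3.127, 0.002]
ft_force: [-0.9, 0.5, -1.7]
width: 34.1
```

```bash
python3 -c "
from h import *
st();plan([566,-209.5,200],80.6,3)"
```

```text
t 7.15 pos [ 571.7 -201.5  214.5] x [-1.   0.2 -0. ] y [0.2 1.  0. ] z [ 0.  0. -1.] f [-0.9  0.5 -1.7] w 34.070828064767426
[0.0015, -0.0029, 0.0048] [0.0015, -0.003, 0.0048] [0.0015, -0.003, 0.0048] | twist/row [0.  0.1 0.2] from [ 571.7 -201.5  214.5]
```

Emit:
send_rows([
  {"offset":[0.0015,-0.003,0.005],"twist":[0,0.1,0.2]},
  {"offset":[0.0015,-0.003,0.005],"twist":[0,0.1,0.2]},
  {"offset":[0.001,-0.002,0.003],"twist":[0,0.1,0.1]},
  {"offset":[0,0,0.001],"twist":[0,0,0]},
  {"offset":[0,0,0],"twist":[0,0,0]},
])

```text
t: 7.57
ee_pos: [566.7, -205.6, 197.7]
orientation: [-0.247, -3.129, -0.004]
ft_force: [-0.6, -0.5, -2.2]
width: 33.6
```

```bash
python3 -c "
from h import *
st();plan([566,-209.5,197.5],80.6,3)"
```

```text
t 7.57 pos [ 566.7 -205.6  197.7] x [-1.   0.2  0. ] y [0.2 1.  0. ] z [-0.  0. -1.] f [-0.6 -0.5 -2.2] w 33.594266713899806
[0.0, -0.0013, 0.0001] [0.0, -0.0013, 0.0001] [0.0, -0.0013, 0.0001] | twist/row [ 0.1 -0.1  0.1] from [ 566.7 -205.6  197.7]
```

Emit:
send_rows([
  {"offset":[0,-0.001,0.001],"twist":[0,0,0]},
  {"offset":[0,-0.001,0.001],"twist":[0,0,0]},
  {"offset":[0,0,0.001],"twist":[0,0,0]},
  {"offset":[0,0,0],"twist":[0,0,0]},
  {"offset":[0,0,0],"twist":[0,0,0]},
])

```text
t: 7.98
ee_pos: [567.2, -208.7, 197.4]
orientation: [0.249, 3.13, 0.002]
ft_force: [0.4, 0.1, -3.0]
width: 33.8
```

Emit:
send_rows([
  {"offset":[0,0,0.0015],"twist":[0,0,0]},
  {"offset":[0,0,0.0015],"twist":[0,0,0]},
  {"offset":[0,0,0.0015],"twist":[0,0,0]},
  {"offset":[0,0,0.001],"twist":[0,0,0]},
  {"offset":[0,0,0.001],"twist":[0,0,0]},
])

```text
t: 8.4
ee_pos: [567.5, -208.8, 196.6]
orientation: [0.249, 3.13, 0.002]
ft_force: [-2.6, 0.8, 7.6]
width: 33.8
```

Touching the floor with about 10 N, so I'll release it and go back up.

Emit:
send_rows([
  {"offset":[0,0,0],"twist":[0,0,0]},
  {"offset":[0,0,0],"twist":[0,0,0]},
  {"offset":[0,0,0],"twist":[0,0,0]},
  {"offset":[0,0,-0.005],"twist":[0,0,0]},
  {"offset":[0,0,-0.02],"twist":[0,0,0]},
], gripper=0.05)

```text
t: 8.82
ee_pos: [566.8, -208.5, 220.0]
orientation: [-0.249, -3.131, -0.003]
ft_force: [0.2, -0.4, 0.5]
width: 49.7
```

```bash
python3 -c "
from h import *
st();plan([567.5,-208.8,290],80.6,4);plan([476.3,165.8,290],126.4,15)"
```

```text
t 8.82 pos [ 566.8 -208.5  220. ] x [-1.   0.2  0. ] y [0.2 1.  0. ] z [-0.  0. -1.] f [ 0.2 -0.4  0.5] w 49.6582506697
[-0.0002, -0.0, -0.0175] [-0.0002, -0.0, -0.0175] [-0.0002, -0.0, -0.0175] [-0.0002, -0.0, -0.0175] | twist/row [ 0.  -0.   0.1] from [ 566.8 -208.5  220. ]
[0.0099, 0.0237, -0.0046] [0.0086, 0.0242, -0.0046] [0.0073, 0.0246, -0.0046] [0.006, 0.025, -0.0046] [0.0047, 0.0252, -0.0046] [0.0034, 0.0255, -0.0046] [0.002, 0.0256, -0.0046] [0.0007, 0.0257, -0.0046] [-0.0007, 0.0257, -0.0046] [-0.0021, 0.0256, -0.0046] [-0.0034, 0.0254, -0.0046] [-0.0048, 0.0252, -0.0047] [-0.0061, 0.0249, -0.0047] [-0.0074, 0.0246, -0.0047] [-0.0087, 0.0242, -0.0047] | twist/row [ 0. -0. -3.] from [ 566.8 -208.5  220. ]
```

Emit:
send_rows([
  {"offset":[0,0,-0.03],"twist":[0,0,0]},
  {"offset":[0.005,0.01,-0.03],"twist":[0,0,-3]},
  {"offset":[0.009,0.024,-0.015],"twist":[0,0,-3]},
  {"offset":[0.009,0.03,-0.005],"twist":[0,0,-3]},
  {"offset":[0.008,0.031,0],"twist":[0,0,-3]},
], gripper=0.0875)

```text
t: 9.23
ee_pos: [543.7, -114.4, 307.6]
orientation: [-0.08, 3.133, -0.001]
ft_force: [0.4, 0.7, -0.1]
width: 79.9
```

Emit:
send_rows([
  {"offset":[0.006,0.031,0],"twist":[0,0,-3.5]},
  {"offset":[0.004,0.032,0],"twist":[0,0,-3.5]},
  {"offset":[0.002,0.032,0],"twist":[0,0,-3.5]},
  {"offset":[0,0.032,0],"twist":[0,0,-3.5]},
  {"offset":[-0.002,0.032,0],"twist":[0,0,-3.5]},
])

```text
t: 9.65
ee_pos: [503.7, 46.7, 310.9]
orientation: [-0.573, 3.075, -0.006]
ft_force: [0.4, -0.2, -0.3]
width: 87.7
```

```bash
python3 -c "
from h import *
st();plan([476.3,165.8,250],126.4,5)"
```

```text
t 9.65 pos [503.7  46.7 310.9] x [-0.9 -0.4 -0. ] y [-0.4  0.9 -0. ] z [ 0. -0. -1.] f [ 0.4 -0.2 -0.3] w 87.69061009503406
[-0.0033, 0.0243, 0.0121] [-0.0046, 0.024, 0.0121] [-0.0059, 0.0237, 0.0121] [-0.0072, 0.0234, 0.0121] [-0.0085, 0.0229, 0.0122] | twist/row [-0.1  0.1 -3.1] from [503.7  46.7 310.9]
```

Emit:
send_rows([
  {"offset":[-0.004,0.027,0.01],"twist":[0,0.1,-3.5]},
  {"offset":[-0.0055,0.027,0.015],"twist":[0,0.1,-3.5]},
  {"offset":[-0.007,0.025,0.015],"twist":[-0.1,0.1,-3.5]},
  {"offset":[-0.008,0.022,0.012],"twist":[-0.1,0.1,-3]},
  {"offset":[-0.006,0.011,0.01],"twist":[0,0,-1.5]},
])

```text
t: 10.07
ee_pos: [478.5, 169.4, 250.9]
orientation: [-0.996, 2.964, -0.006]
ft_force: [-0.2, -0.1, -0.2]
width: 87.4
```

```bash
python3 w.py w3 |grep hue; python3 -c "
from h import *
plan([476.3,165.8,188],126.4,4)"
```

```text
blob px [ 33.2 159.1] world [577.9 -23.7  35.8] size [111.   13.7] long-axis deg -9.5 hue None mean [567.6 -21. ] cut
blob px [550.9 166.7] world [350.1 275.1  36.1] size [91.4 34.8] long-axis deg -31.4 hue 89.0 mean [350.5 273.2] 
blob px [318.9 207.6] world [476.  165.5  36.2] size [90.1 34.3] long-axis deg 35.7 hue 18.0 mean [473.3 163.1] 
blob px [ 74.3 219.8] world [601.8  22.   36.6] size [59.3 11.7] long-axis deg 2.0 hue 1.0 mean [592.2  22.1] 
[0.001, 0.0005, 0.016] [0.0009, 0.0005, 0.016] [0.0009, 0.0005, 0.016] [0.0008, 0.0004, 0.016] | twist/row [-0.1  0.2  0.1] from [479.7 166.4 252. ]
```

Emit:
send_rows([
  {"offset":[0.002,0.001,0.012],"twist":[-0.1,0.2,0.2]},
  {"offset":[0.001,0.0005,0.022],"twist":[-0.1,0.2,0.2]},
  {"offset":[0.0005,0,0.018],"twist":[-0.1,0.2,0]},
  {"offset":[0,0,0.008],"twist":[0,0.1,0]},
  {"offset":[0,0,0.001],"twist":[0,0,0]},
])

```text
t: 10.83
ee_pos: [478.7, 162.0, 190.3]
orientation: [-0.965, 2.98, -0.005]
ft_force: [0.1, 0.4, -0.5]
width: 87.4
```

```bash
python3 -c "
from h import *
plan([476.1,165.6,190],126.2,2)"
```

```text
[0.0, 0.0022, 0.0002] [-0.0, 0.0022, 0.0002] | twist/row [-0.2  0.2 -0.1] from [478.7 162.  190.3]
```

Emit:
send_rows([
  {"offset":[0,0.002,0],"twist":[-0.2,0.2,0]},
  {"offset":[0,0.002,0],"twist":[-0.2,0.2,0]},
  {"offset":[0,0,0],"twist":[0,0,0]},
  {"offset":[0,0,0],"twist":[0,0,0]},
  {"offset":[0,0,0],"twist":[0,0,0]},
], gripper=0.02)

```text
t: 11.25
ee_pos: [476.7, 164.8, 191.5]
orientation: [-0.965, 2.989, 0.002]
ft_force: [0.2, 0.3, -0.1]
width: 57.4
```

Emit:
send_rows([
  {"offset":[0,0,0],"twist":[0,0,0]},
  {"offset":[0,0,0],"twist":[0,0,0]},
  {"offset":[0,0,0],"twist":[0,0,0]},
  {"offset":[0,0,0],"twist":[0,0,0]},
  {"offset":[0,0,0],"twist":[0,0,0]},
])

```text
t: 11.67
ee_pos: [477.1, 165.2, 192.9]
orientation: [-0.964, 2.986, 0.002]
ft_force: [0.5, 0.3, -0.9]
width: 33.6
```

```bash
python3 -c "
from h import *
st();plan([576,-151,300],80.6,15)"
```

```text
t 11.67 pos [477.1 165.2 192.9] x [-0.8 -0.6 -0. ] y [-0.6  0.8  0. ] z [ 0.  0. -1.] f [ 0.5  0.3 -0.9] w 33.55269052329664
[0.007, -0.0209, -0.0072] [0.0058, -0.0213, -0.0072] [0.0047, -0.0216, -0.0072] [0.0036, -0.0218, -0.0072] [0.0024, -0.0219, -0.0072] [0.0013, -0.022, -0.0072] [0.0001, -0.0221, -0.0072] [-0.001, -0.0221, -0.0071] [-0.0022, -0.022, -0.0071] [-0.0033, -0.0218, -0.0071] [-0.0045, -0.0216, -0.0071] [-0.0056, -0.0214, -0.0071] [-0.0067, -0.021, -0.0071] [-0.0078, -0.0207, -0.0071] [-0.0089, -0.0202, -0.0071] | twist/row [0. 0. 3.] from [477.1 165.2 192.9]
```

Emit:
send_rows([
  {"offset":[0,0,-0.01],"twist":[0,0,0]},
  {"offset":[0,0,-0.025],"twist":[0,0,0]},
  {"offset":[0.003,-0.01,-0.03],"twist":[0,0,2]},
  {"offset":[0.006,-0.022,-0.025],"twist":[0,0,4]},
  {"offset":[0.006,-0.029,-0.012],"twist":[0,0,4]},
])

```text
t: 12.08
ee_pos: [494.3, 106.7, 296.6]
orientation: [0.702, -3.054, -0.002]
ft_force: [0.7, 0.7, -2.1]
width: 33.6
```

Emit:
send_rows([
  {"offset":[0.004,-0.03,0],"twist":[0,0,4]},
  {"offset":[0.002,-0.03,0],"twist":[0,0,4]},
  {"offset":[0,-0.03,0],"twist":[0,0,4]},
  {"offset":[-0.002,-0.03,0],"twist":[0,0,4]},
  {"offset":[-0.004,-0.03,0],"twist":[0,0,4]},
])

```text
t: 12.5
ee_pos: [541.3, -42.4, 305.0]
orientation: [-0.139, 3.137, 0.001]
ft_force: [0.1, 0.8, -1.3]
width: 34.1
```

```bash
python3 -c "
from h import *
st();plan([576,-151,300],80.6,5)"
```

```text
t 12.5 pos [541.3 -42.4 305. ] x [-1.  -0.1 -0. ] y [-0.1  1.   0. ] z [ 0.  0. -1.] f [ 0.1  0.8 -1.3] w 34.077590154365666
[-0.005, -0.0223, 0.001] [-0.0061, -0.022, 0.001] [-0.0072, -0.0216, 0.001] [-0.0083, -0.0212, 0.001] [-0.0094, -0.0208, 0.001] | twist/row [0.  0.  2.9] from [541.3 -42.4 305. ]
```

Emit:
send_rows([
  {"offset":[-0.006,-0.024,0.005],"twist":[0,0,3]},
  {"offset":[-0.007,-0.023,0.01],"twist":[0,0,3]},
  {"offset":[-0.008,-0.022,0.013],"twist":[0,0,3]},
  {"offset":[-0.008,-0.019,0.015],"twist":[0,0,3]},
  {"offset":[-0.004,-0.009,0.01],"twist":[0,0,1]},
])

```text
t: 12.92
ee_pos: [576.2, -149.0, 256.6]
orientation: [0.245, 3.122, -0.002]
ft_force: [-0.4, 0.1, -1.2]
width: 33.8
```

Emit:
send_rows([
  {"offset":[0,0,0.005],"twist":[0,0,0]},
  {"offset":[0,0,0.002],"twist":[0,0,0]},
  {"offset":[0,0,0],"twist":[0,0,0]},
  {"offset":[0,0,0],"twist":[0,0,0]},
  {"offset":[0,0,0],"twist":[0,0,0]},
])

```text
t: 13.33
ee_pos: [574.7, -148.0, 248.3]
orientation: [0.242, 3.127, 0.001]
ft_force: [0.8, -0.2, -1.7]
width: 34.0
```

```bash
python3 t2.py t3; python3 -c "
from h import *
plan([576.5,-151,205],80.6,4)"
```

```text
t 13.33 pos [ 574.7 -148.   248.3] x [-1.   0.2 -0. ] y [0.2 1.  0. ] z [ 0. -0. -1.] f [ 0.8 -0.2 -1.7] w 33.97373219354285
rim -x 2409 tx [-83.5 -80.5 -68.9] ty [-97.6   1.2  98. ] z 13.920097361084828
rim +x 46 tx [76.1 78.5 81.9] ty [-49.  -46.2  10.8] z 13.806252565721039
rim -x slope deg 0.42 tx at 0 -80.3
rim -y 366 tx [-69.7 -10.2  67.2] ty [-176.1 -157.8 -156.5] z 15.261733153669908
stop 3699 tx [-66.8 -11.7  64.2] ty [-162.8 -156.5 -140.8] z 30.468604094648526
plate 3669 tx [-68.8 -12.7  50.4] ty [ 95.5 102.3 141.7] z 36.134721118345965
handle 1827 tx [-30.   -9.   16.1] ty [138.8 142.4 151. ] z 75.55824898788049
packs 5322 tx [-43.8  -7.8  35.8] ty [-97.3 -79.4 104.3] z 41.02922511716319
[-0.0005, -0.0007, 0.0109] [-0.0005, -0.0007, 0.0109] [-0.0005, -0.0007, 0.0109] [-0.0005, -0.0007, 0.0109] | twist/row [0.  0.1 0.1] from [ 574.8 -147.9  248.4]
```

View pics/t3.png

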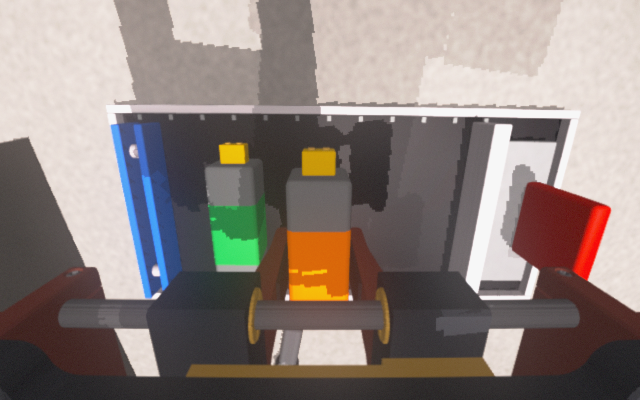

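The green pack stands in the tray at about (236,210), connector to the robot, and orange is in the jaws at (319,230). There is about 25 mm between them, so I'm lowering orange.

Emit:
send_rows([
  {"offset":[-0.0005,0,0.012],"twist":[0,0.1,0]},
  {"offset":[0,0,0.015],"twist":[0,0.1,0]},
  {"offset":[0,0,0.012],"twist":[0,0.1,0]},
  {"offset":[0,0,0.005],"twist":[0,0,0]},
  {"offset":[0,0,0.001],"twist":[0,0,0]},
])

```text
t: 13.8
ee_pos: [575.8, -145.9, 200.3]
orientation: [0.236, 3.131, 0.001]
ft_force: [-0.8, -0.6, -2.0]
width: 33.6
```

Emit:
send_rows([
  {"offset":[0,0,0.001],"twist":[0,0,0]},
  {"offset":[0,0,0.001],"twist":[0,0,0]},
  {"offset":[0,0,0.001],"twist":[0,0,0]},
  {"offset":[0,0,0],"twist":[0,0,0]},
  {"offset":[0,0,0],"twist":[0,0,0]},
])

```text
t: 14.22
ee_pos: [576.0, -145.9, 198.8]
orientation: [0.236, 3.132, 0.001]
ft_force: [-0.9, -0.7, -2.2]
width: 33.7
```

```bash
python3 -c "
from h import *
st();plan([575.5,-148,198],80.6,2)"
```

```text
t 14.22 pos [ 576.  -145.9  198.8] x [-1.   0.1 -0. ] y [0.1 1.  0. ] z [ 0.  0. -1.] f [-0.9 -0.7 -2.2] w 33.73471351559532
[0.0001, -0.0011, 0.0004] [0.0001, -0.0011, 0.0004] | twist/row [0.  0.  0.4] from [ 576.  -145.9  198.8]
```

Emit:
send_rows([
  {"offset":[0,-0.001,0.0015],"twist":[0,0,0.4]},
  {"offset":[0,0,0.0015],"twist":[0,0,0.4]},
  {"offset":[0,0,0.0015],"twist":[0,0,0]},
  {"offset":[0,0,0.001],"twist":[0,0,0]},
  {"offset":[0,0,0.001],"twist":[0,0,0]},
])

```text
t: 14.63
ee_pos: [576.4, -147.1, 197.8]
orientation: [0.26, 3.129, 0.002]
ft_force: [-4.4, 2.0, 11.1]
width: 33.6
```

Emit:
send_rows([
  {"offset":[0,0,0],"twist":[0,0,0]},
  {"offset":[0,0,0],"twist":[0,0,0]},
  {"offset":[0,0,0],"twist":[0,0,0]},
  {"offset":[0,0,-0.005],"twist":[0,0,0]},
  {"offset":[0,0,-0.025],"twist":[0,0,0]},
], gripper=0.046)

```text
t: 15.05
ee_pos: [575.1, -147.1, 225.1]
orientation: [-0.262, -3.127, -0.003]
ft_force: [0.3, 0.6, 1.1]
width: 45.9
```

```bash
python3 -c "
from h import *
st();plan([471,355.2,290],56.7,16)"
```

```text
t 15.05 pos [ 575.1 -147.1  225.1] x [-1.   0.2  0. ] y [0.2 1.  0. ] z [-0.  0. -1.] f [0.3 0.6 1.1] w 45.9413598827493
[0.0117, 0.0299, -0.004] [0.0124, 0.0296, -0.004] [0.0132, 0.0292, -0.004] [0.0139, 0.0289, -0.004] [0.0147, 0.0285, -0.004] [0.0154, 0.0281, -0.004] [0.0161, 0.0277, -0.004] [0.0168, 0.0273, -0.004] [0.0175, 0.0268, -0.004] [0.0182, 0.0264, -0.004] [0.0189, 0.0259, -0.004] [0.0196, 0.0254, -0.004] [0.0202, 0.0249, -0.004] [0.0209, 0.0244, -0.004] [0.0215, 0.0238, -0.004] [0.0221, 0.0233, -0.004] | twist/row [ 0.  -0.   1.5] from [ 575.1 -147.1  225.1]
```

Emit:
send_rows([
  {"offset":[0,0,-0.035],"twist":[0,0,0]},
  {"offset":[0.004,0.008,-0.03],"twist":[0,0,1.5]},
  {"offset":[0.0125,0.029,-0.01],"twist":[0,0,1.5]},
  {"offset":[0.0135,0.033,0],"twist":[0,0,1.5]},
  {"offset":[0.0145,0.033,0],"twist":[0,0,1.5]},
], gripper=0.0875)

```text
t: 15.47
ee_pos: [556.6, -40.3, 308.5]
orientation: [0.446, 3.105, 0.001]
ft_force: [0.1, -0.6, -0.2]
width: 75.8
```

Emit:
send_rows([
  {"offset":[0.0155,0.032,0],"twist":[0,0,1.5]},
  {"offset":[0.0165,0.032,0],"twist":[0,0,1.5]},
  {"offset":[0.0175,0.031,0],"twist":[0,0,1.5]},
  {"offset":[0.0185,0.031,0],"twist":[0,0,1.5]},
  {"offset":[0.0195,0.03,0],"twist":[0,0,1.5]},
])

```text
t: 15.88
ee_pos: [524.8, 143.0, 311.6]
orientation: [0.663, 3.06, 0.004]
ft_force: [-0.5, 0.4, 0.3]
width: 87.5
```

```bash
python3 -c "
from h import *
st();plan([471,355.2,250],56.7,6)"
```

```text
t 15.88 pos [524.8 143.  311.6] x [-0.9  0.4 -0. ] y [0.4 0.9 0. ] z [ 0.  0. -1.] f [-0.5  0.4  0.3] w 87.52606576445316
[0.0229, 0.0284, 0.0102] [0.0236, 0.0278, 0.0102] [0.0243, 0.0272, 0.0102] [0.025, 0.0266, 0.0102] [0.0256, 0.026, 0.0102] [0.0263, 0.0253, 0.0102] | twist/row [0.1 0.1 1.5] from [524.8 143.  311.6]
```

Emit:
send_rows([
  {"offset":[0.023,0.0285,0.01],"twist":[0.1,0.1,1.5]},
  {"offset":[0.0235,0.028,0.01],"twist":[0.1,0.1,1.5]},
  {"offset":[0.0245,0.027,0.01],"twist":[0.1,0.1,1.5]},
  {"offset":[0.025,0.0265,0.01],"twist":[0.1,0.1,1.5]},
  {"offset":[0.0255,0.026,0.01],"twist":[0.1,0.1,1.5]},
])

```text
t: 16.3
ee_pos: [479.0, 329.0, 263.7]
orientation: [0.875, 3.01, 0.003]
ft_force: [0.0, 0.1, 0.5]
width: 87.1
```

Emit:
send_rows([
  {"offset":[0.016,0.015,0.01],"twist":[0,0,1.5]},
  {"offset":[0.006,0.005,0.005],"twist":[0,0,0]},
  {"offset":[0,0,0],"twist":[0,0,0]},
  {"offset":[0,0,0],"twist":[0,0,0]},
  {"offset":[0,0,0],"twist":[0,0,0]},
])

```text
t: 16.72
ee_pos: [468.7, 364.2, 246.9]
orientation: [0.904, 3.003, 0.002]
ft_force: [-0.7, -0.3, 0.5]
width: 87.6
```

```bash
python3 w.py w4 |grep hue; python3 -c "
from h import *
plan([471,355.2,190],56.7,4)"
```

```text
blob px [412.2  53.3] world [409.3 475.   36.1] size [63.1 34.8] long-axis deg -31.7 hue None mean [407.9 474.8] cut
blob px [113.  150.1] world [350.7 276.   35.7] size [90.2 34.9] long-axis deg -31.5 hue 89.0 mean [349.  278.9] 
blob px [307.3 226.4] world [470.5 354.5  36.1] size [90.5 34. ] long-axis deg -32.9 hue 1.0 mean [467.5 356.8] 
blob px [415.6 348.7] world [610.7 372.5  36.3] size [40.2 29.8] long-axis deg -27.2 hue None mean [611.7 370.4] 
[-0.0017, -0.0017, 0.0143] [-0.0017, -0.0017, 0.0143] [-0.0017, -0.0017, 0.0143] [-0.0017, -0.0016, 0.0143] | twist/row [ 0.1  0.1 -0.1] from [468.8 364.5 247. ]
```

Emit:
send_rows([
  {"offset":[-0.003,-0.003,0.012],"twist":[0.1,0.1,-0.1]},
  {"offset":[-0.002,-0.002,0.018],"twist":[0.1,0.1,-0.1]},
  {"offset":[-0.001,-0.001,0.015],"twist":[0.1,0.1,-0.1]},
  {"offset":[0,0,0.009],"twist":[0,0,0]},
  {"offset":[0,0,0.001],"twist":[0,0,0]},
])

```text
t: 17.48
ee_pos: [471.9, 354.2, 189.4]
orientation: [0.9, 3.009, 0.001]
ft_force: [-0.7, -0.6, 0.7]
width: 87.6
```

```bash
python3 -c "
from h import *
plan([470.7,354.8,190],56.9,2)"
```

```text
[0.0007, -0.0001, -0.0003] [0.0007, -0.0001, -0.0003] | twist/row [ 0.   0.  -0.1] from [471.9 354.2 189.4]
```

Emit:
send_rows([
  {"offset":[0,0,0],"twist":[0,0,0]},
  {"offset":[0,0,0],"twist":[0,0,0]},
  {"offset":[0,0,0],"twist":[0,0,0]},
  {"offset":[0,0,0],"twist":[0,0,0]},
  {"offset":[0,0,0],"twist":[0,0,0]},
], gripper=0.02)

```text
t: 17.9
ee_pos: [472.1, 354.1, 189.4]
orientation: [0.901, 3.009, 0.001]
ft_force: [-0.3, 0.1, -0.2]
width: 57.8
```

Emit:
send_rows([
  {"offset":[0,0,0],"twist":[0,0,0]},
  {"offset":[0,0,0],"twist":[0,0,0]},
  {"offset":[0,0,0],"twist":[0,0,0]},
  {"offset":[0,0,0],"twist":[0,0,0]},
  {"offset":[0,0,0],"twist":[0,0,0]},
])

```text
t: 18.32
ee_pos: [472.3, 354.6, 190.9]
orientation: [0.9, 3.007, 0.004]
ft_force: [-0.2, -0.4, -0.7]
width: 34.0
```

```bash
python3 -c "
from h import *
st();plan([586,-90,300],80.6,16)"
```

```text
t 18.32 pos [472.3 354.6 190.9] x [-0.8  0.5 -0. ] y [0.5 0.8 0. ] z [ 0.  0. -1.] f [-0.2 -0.4 -0.7] w 34.016459586977774
[-0.0212, -0.0193, -0.0068] [-0.0207, -0.0198, -0.0068] [-0.0202, -0.0204, -0.0068] [-0.0196, -0.0209, -0.0068] [-0.0191, -0.0214, -0.0068] [-0.0185, -0.0219, -0.0068] [-0.0179, -0.0224, -0.0068] [-0.0173, -0.0228, -0.0068] [-0.0167, -0.0233, -0.0068] [-0.0161, -0.0237, -0.0068] [-0.0155, -0.0241, -0.0068] [-0.0149, -0.0245, -0.0068] [-0.0142, -0.0249, -0.0068] [-0.0136, -0.0253, -0.0068] [-0.0129, -0.0256, -0.0068] [-0.0122, -0.0259, -0.0068] | twist/row [ 0.   0.  -1.5] from [472.3 354.6 190.9]
```

Emit:
send_rows([
  {"offset":[0,0,-0.01],"twist":[0,0,0]},
  {"offset":[0,0,-0.025],"twist":[0,0,0]},
  {"offset":[-0.01,-0.01,-0.03],"twist":[0,0,-1]},
  {"offset":[-0.02,-0.021,-0.025],"twist":[0,0,-1.5]},
  {"offset":[-0.022,-0.025,-0.015],"twist":[0,0,-2]},
])

```text
t: 18.73
ee_pos: [485.0, 281.4, 297.1]
orientation: [-0.768, -3.044, 0.004]
ft_force: [1.2, 0.6, -1.9]
width: 33.8
```

Emit:
send_rows([
  {"offset":[-0.022,-0.027,0],"twist":[0,0,-2]},
  {"offset":[-0.0215,-0.0275,0],"twist":[0,0,-2]},
  {"offset":[-0.0205,-0.028,0],"twist":[0,0,-2]},
  {"offset":[-0.02,-0.028,0],"twist":[0,0,-2]},
  {"offset":[-0.019,-0.029,0],"twist":[0,0,-2]},
])

```text
t: 19.15
ee_pos: [523.3, 106.4, 306.5]
orientation: [0.478, 3.097, 0.006]
ft_force: [0.9, 0.9, -1.5]
width: 33.9
```

```bash
python3 -c "
from h import *
st();plan([586.4,-89.5,300],80.6,7)"
```

```text
t 19.15 pos [523.3 106.4 306.5] x [-1.   0.3 -0. ] y [0.3 1.  0. ] z [ 0.  0. -1.] f [ 0.9  0.9 -1.5] w 33.851498742231655
[-0.017, -0.024, 0.0009] [-0.0165, -0.0243, 0.0009] [-0.016, -0.0246, 0.0009] [-0.0155, -0.025, 0.0009] [-0.015, -0.0253, 0.0009] [-0.0145, -0.0256, 0.0009] [-0.014, -0.0259, 0.0009] | twist/row [ 0.   0.1 -1.2] from [523.3 106.4 306.5]
```

Emit:
send_rows([
  {"offset":[-0.0175,-0.024,0.001],"twist":[0,0.1,-1.3]},
  {"offset":[-0.017,-0.024,0.001],"twist":[0,0.1,-1.3]},
  {"offset":[-0.0165,-0.0245,0.001],"twist":[0,0.1,-1.3]},
  {"offset":[-0.016,-0.025,0.001],"twist":[0,0.1,-1.3]},
  {"offset":[-0.0155,-0.025,0.001],"twist":[0,0.1,-1.3]},
])

```text
t: 19.57
ee_pos: [571.8, -42.0, 305.1]
orientation: [0.294, 3.127, 0.008]
ft_force: [0.3, 0.5, -0.9]
width: 33.9
```

Emit:
send_rows([
  {"offset":[-0.014,-0.025,0.005],"twist":[0,0,-1]},
  {"offset":[-0.007,-0.013,0.01],"twist":[0,0,0]},
  {"offset":[-0.001,-0.004,0.012],"twist":[0,0,0]},
  {"offset":[0,0,0.005],"twist":[0,0,0]},
  {"offset":[0,0,0],"twist":[0,0,0]},
])

```text
t: 19.98
ee_pos: [587.4, -95.0, 274.3]
orientation: [0.273, 3.124, 0.006]
ft_force: [-1.3, 0.9, -1.9]
width: 33.9
```

```bash
python3 -c "
from h import *
st();plan([586.4,-89.5,205],80.6,5)"
```

```text
t 19.98 pos [587.4 -95.  274.3] x [-1.   0.2 -0. ] y [0.2 1.  0. ] z [ 0.  0. -1.] f [-1.3  0.9 -1.9] w 33.86175493111751
[0.0005, 0.001, 0.0139] [0.0004, 0.001, 0.0139] [0.0004, 0.001, 0.0139] [0.0004, 0.001, 0.0139] [0.0004, 0.001, 0.0139] | twist/row [ 0.1  0.1 -0.1] from [587.4 -95.  274.3]
```

Emit:
send_rows([
  {"offset":[0.0005,0.003,0.01],"twist":[0.1,0.1,-0.1]},
  {"offset":[0.0005,0.002,0.016],"twist":[0.1,0.1,-0.1]},
  {"offset":[0.0005,0.001,0.018],"twist":[0.1,0.1,-0.1]},
  {"offset":[0,0,0.014],"twist":[0,0.1,0]},
  {"offset":[0,0,0.005],"twist":[0,0,0]},
])

```text
t: 20.4
ee_pos: [586.3, -82.5, 209.6]
orientation: [-0.257, -3.13, 0.0]
ft_force: [-0.1, 0.5, -1.9]
width: 33.7
```

```bash
python3 -c "
from h import *
st();plan([586.4,-89.5,198],80.6,3)"
```

```text
t 20.4 pos [586.3 -82.5 209.6] x [-1.   0.2  0. ] y [ 0.2  1.  -0. ] z [-0. -0. -1.] f [-0.1  0.5 -1.9] w 33.706740110135584
[-0.0004, -0.0023, 0.0039] [-0.0004, -0.0023, 0.0039] [-0.0004, -0.0023, 0.0039] | twist/row [-0. -0.  0.] from [586.3 -82.5 209.6]
```

Emit:
send_rows([
  {"offset":[0,-0.002,0.004],"twist":[0,0,0]},
  {"offset":[0,-0.001,0.004],"twist":[0,0,0]},
  {"offset":[0,0,0.003],"twist":[0,0,0]},
  {"offset":[0,0,0.001],"twist":[0,0,0]},
  {"offset":[0,0,0],"twist":[0,0,0]},
])

```text
t: 20.82
ee_pos: [585.5, -83.6, 196.3]
orientation: [-0.253, -3.128, -0.0]
ft_force: [0.9, -0.2, -2.0]
width: 33.9
```

Emit:
send_rows([
  {"offset":[0,0,0.001],"twist":[0,0,0]},
  {"offset":[0,0,0.001],"twist":[0,0,0]},
  {"offset":[0,0,0.001],"twist":[0,0,0]},
  {"offset":[0,0,0.001],"twist":[0,0,0]},
  {"offset":[0,0,0.001],"twist":[0,0,0]},
])

```text
t: 21.23
ee_pos: [585.6, -83.8, 195.9]
orientation: [-0.254, -3.13, -0.001]
ft_force: [-4.4, 0.7, 7.0]
width: 33.8
```

Emit:
send_rows([
  {"offset":[0,0,0],"twist":[0,0,0]},
  {"offset":[0,0,0],"twist":[0,0,0]},
  {"offset":[0,0,0],"twist":[0,0,0]},
  {"offset":[0,0,-0.005],"twist":[0,0,0]},
  {"offset":[0,0,-0.025],"twist":[0,0,0]},
], gripper=0.046)

```text
t: 21.65
ee_pos: [584.9, -84.1, 224.7]
orientation: [-0.255, -3.127, -0.001]
ft_force: [-1.2, -0.3, 0.5]
width: 46.0
```

Emit:
send_rows([
  {"offset":[0,0,-0.03],"twist":[0,0,0]},
  {"offset":[0,0,-0.035],"twist":[0,0,0]},
  {"offset":[0,0.004,-0.015],"twist":[0,0,0]},
  {"offset":[0,0.015,0],"twist":[0,0,0]},
  {"offset":[0,0.015,0],"twist":[0,0,0]},
], gripper=0.05)

```text
t: 22.07
ee_pos: [592.1, -52.5, 314.0]
orientation: [0.261, 3.128, -0.0]
ft_force: [-0.5, -0.4, -1.1]
width: 49.9
```

```bash
python3 t2.py t4; python3 -c "
from h import *
plan([602.7,15,295],80.6,4)"
```

```text
t 22.07 pos [592.1 -52.5 314. ] x [-1.   0.2 -0. ] y [0.2 1.  0. ] z [ 0. -0. -1.] f [-0.5 -0.4 -1.1] w 49.90324152864762
rim -x 1402 tx [-83.4 -80.3 -77.3] ty [-98.1  -2.4  97.7] z 13.72327617729485
rim +x 878 tx [75.5 78.8 83.1] ty [-98.9 -17.3  96.1] z 13.835845521224542
rim -x slope deg 0.02 tx at 0 -80.3
rim +x slope deg 0.21 tx at 0 79.0
stop 2476 tx [-67.   -7.2  66.4] ty [-162.8 -155.9 -140. ] z 30.179724199121495
plate 2095 tx [-69.   -8.   67.7] ty [ 61.  101.9 140.9] z 36.18120349511605
handle 1064 tx [-30.   -3.   27.9] ty [140.  144.9 151.6] z 75.90080236657555
packs 10035 tx [-46.3  -5.6  42.3] ty [-95.4 -17.2 100.2] z 40.97042438016044
[0.0002, 0.0165, 0.0048] [0.0002, 0.0165, 0.0048] [0.0002, 0.0165, 0.0048] [0.0002, 0.0165, 0.0048] | twist/row [ 0.  0. -0.] from [592.6 -50.4 314.1]
```

View pics/t4.png

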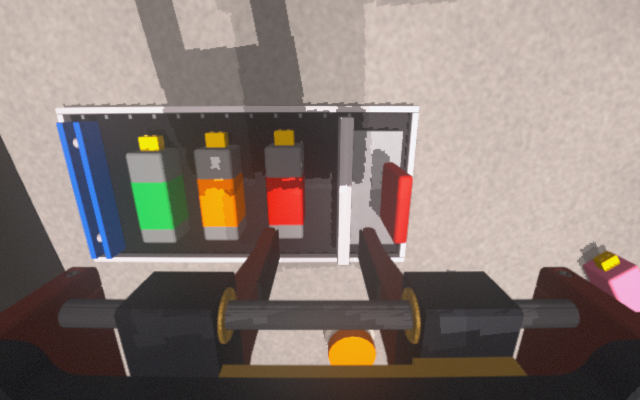

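All three packs stand in order at (157,195), (220,190) and (285,185), with connectors to the robot. The carriage handle is at (396,203). Next is the handle.

Emit:
send_rows([
  {"offset":[0,0.018,0],"twist":[0,0,0]},
  {"offset":[0,0.02,0.005],"twist":[0,0,0]},
  {"offset":[0,0.017,0.005],"twist":[0,0,0]},
  {"offset":[0,0.007,0.005],"twist":[0,0,0]},
  {"offset":[0,0,0.003],"twist":[0,0,0]},
], gripper=0.038)

```text
t: 22.53
ee_pos: [603.7, 12.4, 297.9]
orientation: [0.257, 3.124, 0.0]
ft_force: [-0.5, 0.5, -0.3]
width: 37.9
```

```bash
python3 -c "
from h import *
st();plan([603,15.5,224],80.6,5)"
```

```text
t 22.53 pos [603.7  12.4 297.9] x [-1.   0.2 -0. ] y [0.2 1.  0. ] z [ 0. -0. -1.] f [-0.5  0.5 -0.3] w 37.90111305788513
[0.0004, 0.0006, 0.0148] [0.0003, 0.0006, 0.0148] [0.0003, 0.0006, 0.0148] [0.0003, 0.0006, 0.0148] [0.0003, 0.0006, 0.0148] | twist/row [ 0.   0.1 -0. ] from [603.7  12.4 297.9]
```

Emit:
send_rows([
  {"offset":[0.0005,0.0015,0.01],"twist":[0,0.1,0]},
  {"offset":[0.0005,0.001,0.02],"twist":[0,0.1,0]},
  {"offset":[0,0,0.022],"twist":[0,0.1,0]},
  {"offset":[0,0,0.014],"twist":[0,0,0]},
  {"offset":[0,0,0.001],"twist":[0,0,0]},
])

```text
t: 22.95
ee_pos: [602.9, 11.8, 226.4]
orientation: [0.258, 3.129, -0.0]
ft_force: [-0.2, 0.1, 0.7]
width: 37.9
```

```bash
python3 -c "
from h import *
st();plan([603,15.5,224],80.6,3)"
```

```text
t 22.95 pos [602.9  11.8 226.4] x [-1.   0.2 -0. ] y [0.2 1.  0. ] z [ 0. -0. -1.] f [-0.2  0.1  0.7] w 37.85521444086499
[0.0002, 0.0012, 0.0008] [0.0002, 0.0012, 0.0008] [0.0002, 0.0012, 0.0008] | twist/row [ 0.  0. -0.] from [602.9  11.8 226.4]
```

Emit:
send_rows([
  {"offset":[0,0.0015,0.001],"twist":[0,0,0]},
  {"offset":[0,0.001,0.001],"twist":[0,0,0]},
  {"offset":[0,0.0005,0],"twist":[0,0,0]},
  {"offset":[0,0,0],"twist":[0,0,0]},
  {"offset":[0,0,0],"twist":[0,0,0]},
], gripper=0.0)

```text
t: 23.37
ee_pos: [603.0, 13.1, 223.7]
orientation: [-0.262, -3.13, -0.0]
ft_force: [0.7, 1.6, -10.3]
width: 11.8
```

Emit:
send_rows([
  {"offset":[0,0,0],"twist":[0,0,0]},
  {"offset":[0,0,0],"twist":[0,0,0]},
  {"offset":[0,0,0],"twist":[0,0,0]},
  {"offset":[0,0,0],"twist":[0,0,0]},
  {"offset":[0,0,0],"twist":[0,0,0]},
])

```text
t: 23.78
ee_pos: [602.9, 13.2, 223.7]
orientation: [0.261, 3.13, -0.0]
ft_force: [1.0, 0.9, -6.0]
width: 11.8
```

```bash
python3 -c "
from h import *
o=st();print(R.from_rotvec(o['orientation']).as_matrix().round(3))"
```

```text
t 23.78 pos [602.9  13.2 223.7] x [-1.   0.2 -0. ] y [ 0.2  1.  -0. ] z [ 0. -0. -1.] f [ 1.   0.9 -6. ] w 11.754555429929798
[[-1.   0.2  0. ]
 [ 0.2  1.  -0. ]
 [-0.  -0.  -1. ]]
```

Emit:
send_rows([
  {"offset":[0,-0.003,0],"twist":[0,0,0]},
  {"offset":[0,-0.005,0],"twist":[0,0,0]},
  {"offset":[0,-0.006,0],"twist":[0,0,0]},
  {"offset":[0,-0.006,0],"twist":[0,0,0]},
  {"offset":[0,-0.006,0],"twist":[0,0,0]},
])

```text
t: 24.2
ee_pos: [598.6, -12.2, 223.8]
orientation: [0.259, 3.13, 0.003]
ft_force: [2.4, 3.9, -7.9]
width: 12.2
```

Emit:
send_rows([
  {"offset":[0,-0.006,0],"twist":[0,0,0]},
  {"offset":[0,-0.006,0],"twist":[0,0,0]},
  {"offset":[0,-0.006,0],"twist":[0,0,0]},
  {"offset":[0,-0.006,0],"twist":[0,0,0]},
  {"offset":[0,-0.006,0],"twist":[0,0,0]},
])

```text
t: 24.62
ee_pos: [593.1, -45.1, 223.8]
orientation: [0.26, 3.13, 0.004]
ft_force: [2.6, 5.4, -7.5]
width: 11.9
```

```bash
cat > s.py <<'E'
from h import *
o=ctrl.get_obs();p=np.array(o["ee_pos"][:2])-[580,-128];a=np.radians(-9.4);X=np.array([np.cos(a),np.sin(a)]);Y=np.array([-np.sin(a),np.cos(a)])
f=np.array(o["ft_force"]);M=R.from_rotvec(o["orientation"]).as_matrix()
print("t",o["t"],"tool tray x,y",p@X,p@Y,"face",p@Y-50,"z",o["ee_pos"][2],"f tray",f[:2]@X,f[:2]@Y,f[2],"y ang",np.degrees(np.arctan2(M[1,1],M[0,1])),"tilt",M[2,:2],"mom",np.array(o["moment"]),o["width"])
E
python3 s.py
```

```text
t 24.6167 tool tray x,y -0.651593331526149 83.89413444984616 face 33.89413444984616 z 223.75217328903017 f tray 1.6980339085412477 5.801741931161058 -7.519741759768781 y ang 80.49060458940924 tilt [-0.  0.] mom [ 0.4 -0.2  0. ] 11.907230337688388
```

Emit:
send_rows([
  {"offset":[0,-0.006,0],"twist":[0,0,0]},
  {"offset":[0,-0.006,0],"twist":[0,0,0]},
  {"offset":[0,-0.006,0],"twist":[0,0,0]},
  {"offset":[0,-0.006,0],"twist":[0,0,0]},
  {"offset":[0,-0.006,0],"twist":[0,0,0]},
])

```text
t: 25.03
ee_pos: [587.5, -77.8, 223.8]
orientation: [0.261, 3.129, 0.006]
ft_force: [2.6, 7.0, -8.5]
width: 12.1
```

```bash
python3 s.py
```

```text
t 25.0333 tool tray x,y -0.7848908010097312 50.70991951437647 face 0.7099195143764732 z 223.76461478578014 f tray 1.4552486786857513 7.317119845093191 -8.54810002290675 y ang 80.45100816470622 tilt [-0.  0.] mom [ 0.6 -0.2  0. ] 12.090614204177943
```

Emit:
send_rows([
  {"offset":[0,-0.006,0],"twist":[0,0,0]},
  {"offset":[0,-0.006,0],"twist":[0,0,0]},
  {"offset":[0,-0.005,0],"twist":[0,0,0]},
  {"offset":[0,-0.004,0],"twist":[0,0,0]},
  {"offset":[0,-0.003,0],"twist":[0,0,0]},
])

```text
t: 25.45
ee_pos: [583.0, -104.2, 223.8]
orientation: [0.262, 3.128, 0.008]
ft_force: [4.0, 6.7, -6.7]
width: 11.6
```

```bash
python3 s.py
```

```text
t 25.45 tool tray x,y -0.9745731588991746 23.960090460602135 face -26.039909539397865 z 223.75926316187923 f tray 2.8962864658781307 7.2543119819968895 -6.7385439891674075 y ang 80.40782351455967 tilt [-0.  0.] mom [ 0.4 -0.2  0.1] 11.621516299083703
```

Emit:
send_rows([
  {"offset":[0,-0.003,0],"twist":[0,0,0]},
  {"offset":[0,-0.0025,0],"twist":[0,0,0]},
  {"offset":[0,-0.002,0],"twist":[0,0,0]},
  {"offset":[0,-0.002,0],"twist":[0,0,0]},
  {"offset":[0,-0.002,0],"twist":[0,0,0]},
])

```text
t: 25.87
ee_pos: [580.6, -117.6, 223.7]
orientation: [0.263, 3.127, 0.009]
ft_force: [3.0, 6.1, -7.5]
width: 11.7
```

```bash
python3 s.py
```

```text
t 25.8667 tool tray x,y -1.1450865247206619 10.390971468290942 face -39.60902853170906 z 223.7444691476559 f tray 1.961200067857964 6.502133469365287 -7.467973218039908 y ang 80.40256586194663 tilt [-0.  0.] mom [ 0.3 -0.2  0.1] 11.672978238708778
```

Emit:
send_rows([
  {"offset":[0,-0.0015,0],"twist":[0,0,0]},
  {"offset":[0,-0.0015,0],"twist":[0,0,0]},
  {"offset":[0,-0.0015,0],"twist":[0,0,0]},
  {"offset":[0,-0.0015,0],"twist":[0,0,0]},
  {"offset":[0,-0.0015,0],"twist":[0,0,0]},
])

```text
t: 26.28
ee_pos: [579.6, -122.8, 223.8]
orientation: [0.266, 3.125, 0.021]
ft_force: [6.3, 16.3, -6.7]
width: 11.8
```

```bash
python3 s.py
```

```text
t 26.2833 tool tray x,y -1.2500308988349347 5.042193934402455 face -44.957806065597545 z 223.76375206743907 f tray 3.5759469701366964 17.063347625181834 -6.657883563529168 y ang 80.27612868812741 tilt [-0.  0.] mom [ 1.8 -0.5  0. ] 11.753917955265774
```

Emit:
send_rows([
  {"offset":[0,-0.0015,0],"twist":[0,0,0]},
  {"offset":[0,-0.0015,0],"twist":[0,0,0]},
  {"offset":[0,-0.001,0],"twist":[0,0,0]},
  {"offset":[0,-0.001,0],"twist":[0,0,0]},
  {"offset":[0,-0.001,0],"twist":[0,0,0]},
])

```text
t: 26.7
ee_pos: [579.2, -124.3, 223.7]
orientation: [0.266, 3.124, 0.034]
ft_force: [4.7, 12.8, -7.7]
width: 12.4
```

```bash
python3 s.py
```

```text
t 26.7 tool tray x,y -1.3448302102613452 3.5191919157058877 face -46.48080808429411 z 223.71064270519653 f tray 2.5136426967302983 13.395962360638059 -7.676250423317476 y ang 80.2824903635626 tilt [-0.  0.] mom [ 1.2 -0.5  0.1] 12.367535462340374
```

```bash
cat >> s.py <<'E'
g=np.array(o["ee_pos"])+163*M[:,2];gp=g[:2]-[580,-128]
print("tilt z-axis",M[:,2].round(4),"grasp tray",gp@X,gp@Y,"face",gp@Y-50)
a=np.radians(80.3);y=np.array([np.cos(a),np.sin(a),0]);z=np.array([0,0,-1.])
print("twist to upright",np.degrees(R.from_matrix(M.T@np.c_[np.cross(y,z),y,z]).as_rotvec()))
E
python3 s.py | tail -2
```

```text
tilt z-axis [ 0.  0. -1.] grasp tray -0.5729969415431818 7.143233539613634 face -42.85676646038637
twist to upright [ 1.3  0.3 -0. ]
```

Emit:
send_rows([
  {"offset":[0,-0.0005,0],"twist":[0.5,0,0]},
  {"offset":[0,-0.0005,0],"twist":[0.5,0,0]},
  {"offset":[0,-0.0005,0],"twist":[0.5,0,0]},
  {"offset":[0,-0.0005,0],"twist":[0.5,0,0]},
  {"offset":[0,-0.0005,0],"twist":[0.5,0,0]},
])

```text
t: 27.12
ee_pos: [579.8, -120.0, 223.7]
orientation: [0.271, 3.126, -0.014]
ft_force: [4.1, 15.9, -5.4]
width: 12.0
```

```bash
python3 s.py
```

```text
t 27.1167 tool tray x,y -1.4553313621237776 7.838622535887224 face -42.161377464112775 z 223.72795303539613 f tray 1.4064618450731752 16.368643018184525 -5.352206207489026 y ang 80.10422352320396 tilt [-0. -0.] mom [ 3.5 -0.9  0.2] 12.039912840512821
tilt z-axis [ 0. -0. -1.] grasp tray -0.6617369932320033 6.402752093200481 face -43.59724790679952
twist to upright [-0.5  0.3 -0.2]
```

Emit:
send_rows([
  {"offset":[0,-0.002,0],"twist":[0.1,0,0]},
  {"offset":[0,-0.0025,0],"twist":[0.2,0,0]},
  {"offset":[0,-0.0025,0],"twist":[0.2,0,0]},
  {"offset":[0,-0.0025,0],"twist":[0.2,0,0]},
  {"offset":[0,-0.0025,0],"twist":[0.2,0,0]},
])

```text
t: 27.53
ee_pos: [579.4, -122.1, 223.8]
orientation: [0.279, 3.124, -0.008]
ft_force: [7.5, 23.3, -6.5]
width: 12.2
```

```bash
python3 s.py
```

```text
t 27.5333 tool tray x,y -1.568761177848595 5.7110509724775875 face -44.28894902752241 z 223.76711183045467 f tray 3.5430595515773784 24.224924049939062 -6.450537074975685 y ang 79.8088167538819 tilt [-0. -0.] mom [ 4.3 -1.   0.5] 12.169451404750824
tilt z-axis [ 0. -0. -1.] grasp tray -0.6383866605422677 4.907035629900569 face -45.09296437009943
twist to upright [-0.3  0.3 -0.5]
```

Emit:
send_rows([
  {"offset":[0,-0.003,0],"twist":[0.2,0,-0.1]},
  {"offset":[0,-0.003,0],"twist":[0.2,0,-0.1]},
  {"offset":[0,-0.003,0],"twist":[0.2,0,-0.1]},
  {"offset":[0,-0.003,0],"twist":[0.2,0,-0.1]},
  {"offset":[0,-0.003,0],"twist":[0.2,0,-0.1]},
])

```text
t: 27.95
ee_pos: [579.0, -124.1, 223.7]
orientation: [0.271, 3.124, 0.001]
ft_force: [7.1, 27.9, -6.3]
width: 12.2
```

```bash
python3 s.py
```

```text
t 27.95 tool tray x,y -1.622413309980247 3.7174202657361457 face -46.282579734263855 z 223.7483725927964 f tray 2.433428381505051 28.684879730599153 -6.256194560884206 y ang 80.09294402760277 tilt [-0.  0.] mom [ 4.3 -0.9  0.2] 12.183679556417692
tilt z-axis [ 0.  0. -1.] grasp tray -0.6728200600074763 3.919941049368097 face -46.0800589506319
twist to upright [ 0.1  0.3 -0.2]
```

Emit:
send_rows([
  {"offset":[0,-0.0028,0],"twist":[0.2,0,-0.1]},
  {"offset":[0,-0.0028,0],"twist":[0.2,0,-0.1]},
  {"offset":[0,-0.0028,0],"twist":[0.2,0,-0.1]},
  {"offset":[0,-0.0028,0],"twist":[0.2,0,-0.1]},
  {"offset":[0,-0.0028,0],"twist":[0.2,0,-0.1]},
])

```text
t: 28.37
ee_pos: [579.0, -124.9, 223.8]
orientation: [0.262, 3.124, 0.009]
ft_force: [7.8, 27.3, -6.8]
width: 12.1
```

Emit:
send_rows([
  {"offset":[0,-0.0028,0],"twist":[0.2,0,0]},
  {"offset":[0,-0.0028,0],"twist":[0.2,0,0]},
  {"offset":[0,-0.0028,0],"twist":[0.2,0,0]},
  {"offset":[0,-0.0028,0],"twist":[0.2,0,0]},
  {"offset":[0,-0.0028,0],"twist":[0.2,0,0]},
])

```text
t: 28.78
ee_pos: [578.8, -125.6, 223.8]
orientation: [0.268, 3.124, 0.016]
ft_force: [7.8, 26.7, -6.2]
width: 12.0
```

```bash
python3 s.py
```

```text
t 28.7833 tool tray x,y -1.5269970863755526 2.171828565472313 face -47.82817143452769 z 223.78564961128762 f tray 3.3820306344940363 27.579560697068686 -6.174735249826251 y ang 80.19555602330458 tilt [-0.  0.] mom [ 3.5 -0.9  0.1] 11.995985040101777
tilt z-axis [ 0.  0. -1.] grasp tray -0.600002367428177 3.8820702925825 face -46.1179297074175
twist to upright [ 0.6  0.3 -0.1]
```

Emit:
send_rows([
  {"offset":[0,-0.0022,0],"twist":[0.2,0,0]},
  {"offset":[0,-0.0017,0],"twist":[0.2,0,0]},
  {"offset":[0,-0.0012,0],"twist":[0.1,0,0]},
  {"offset":[0,-0.0008,0],"twist":[0.1,0,0]},
  {"offset":[0,-0.0004,0],"twist":[0,0,0]},
])

```text
t: 29.2
ee_pos: [578.9, -124.7, 223.7]
orientation: [0.266, 3.123, 0.016]
ft_force: [4.0, 10.3, -7.5]
width: 11.8
```

Emit:
send_rows([
  {"offset":[0,0,0],"twist":[0,0,0]},
  {"offset":[0,0,0],"twist":[0,0,0]},
  {"offset":[0,0,0],"twist":[0,0,0]},
  {"offset":[0,0,0],"twist":[0,0,0]},
  {"offset":[0,0,0],"twist":[0,0,0]},
])

```text
t: 29.62
ee_pos: [578.9, -123.8, 223.8]
orientation: [0.263, 3.123, 0.019]
ft_force: [3.9, 7.4, -6.8]
width: 12.3
```

```bash
python3 s.py
```

```text
t 29.6167 tool tray x,y -1.7212702266810345 3.9619733927614633 face -46.038026607238535 z 223.75659002964807 f tray 2.644656759684115 7.94638471609916 -6.798047830498439 y ang 80.37501941907462 tilt [-0.  0.] mom [ 0.3 -0.2 -0. ] 12.298785427958594
tilt z-axis [ 0.  0. -1.] grasp tray -0.6293904274083407 6.059684352585542 face -43.94031564741446
twist to upright [0.7 0.4 0.1]
```

Emit:
send_rows([
  {"offset":[0,0,0],"twist":[0,0,0]},
  {"offset":[0,0,0],"twist":[0,0,0]},
  {"offset":[0,0,0],"twist":[0,0,0]},
  {"offset":[0,0,0],"twist":[0,0,0]},
  {"offset":[0,0,-0.003],"twist":[0,0,0]},
], gripper=0.034)

```text
t: 30.03
ee_pos: [578.5, -126.9, 228.7]
orientation: [0.264, 3.121, 0.016]
ft_force: [-0.7, -0.2, -0.3]
width: 33.7
```

Emit:
send_rows([
  {"offset":[0,0,-0.015],"twist":[0,0,0]},
  {"offset":[0,0,-0.03],"twist":[0,0,0]},
  {"offset":[0,0,-0.035],"twist":[0,0,0]},
  {"offset":[0,0,-0.025],"twist":[0,0,0]},
  {"offset":[0,0,-0.01],"twist":[0,0,0]},
])

```text
t: 30.45
ee_pos: [575.9, -129.5, 346.6]
orientation: [0.267, 3.127, 0.016]
ft_force: [0.9, -0.6, 1.3]
width: 34.0
```

```bash
python3 t2.py t5
python3 - <<'E'
from h import *
z=np.load("t5.npz");W=z["W"];im=z["im"];a=np.radians(-9.4);X=np.array([np.cos(a),np.sin(a)]);Y=np.array([-np.sin(a),np.cos(a)])
r=W[...,:2]-[580,-128];tx,ty=r@X,r@Y
hs=cv2.cvtColor(im,cv2.COLOR_BGR2HSV)
for n,h in(("green",(50,80)),("orange",(8,22)),("red",None)):
    hm=((hs[...,0]>=h[0])&(hs[...,0]<=h[1])) if h else ((hs[...,0]<6)|(hs[...,0]>174))
    m=hm&(hs[...,1]>130)&(W[...,2]>38)&(W[...,2]<45)&(abs(tx)<50)&(abs(ty)<170)
    q=np.c_[tx[m],ty[m]].astype(np.float32)
    print(n,len(q),"tx",np.percentile(q[:,0],[1,99]),"ty",np.percentile(q[:,1],[1,50,99]))
g=(W[...,2]>38.5)&(W[...,2]<44)&(abs(tx)<44)&(ty<-30)&(ty>-150);print("tops",cv2.minAreaRect(np.c_[tx[g],ty[g]].astype(np.float32)))
E
```

```text
t 30.45 pos [ 575.9 -129.5  346.6] x [-1.   0.2 -0. ] y [0.2 1.  0. ] z [ 0.  0. -1.] f [ 0.9 -0.6  1.3] w 34.03642545364598
rim -x 1128 tx [-83.3 -80.4 -73.4] ty [-98.1  -0.8  98.1] z 13.915542321292605
rim +x 638 tx [76.1 78.9 82.8] ty [-98.2   0.7  98.4] z 14.149602974959635
rim -x slope deg -0.02 tx at 0 -80.3
rim +x slope deg 0.07 tx at 0 79.0
rim -y 495 tx [-69.4  -7.   67.7] ty [-176.  -173.1 -156.4] z 14.021978693449341
stop 1617 tx [-66.9 -25.8  66.5] ty [-162.7 -156.8 -105.4] z 30.34678356196747
packs 7163 tx [-47.2  -5.4  41.9] ty [-129.   -84.3  -36.2] z 40.99402378178195
green 1234 tx [-15.4  28.9] ty [-141.5 -125.6 -110.3]
orange 1365 tx [-18.9  26.9] ty [-108.4  -91.3  -75.5]
red 1373 tx [-21.1  25.9] ty [-74.2 -57.7 -41.4]
tops ((-0.056499481201171875, -91.70064544677734), (87.9364242553711, 101.50457000732422), 0.1050737127661705)
```

View pics/t5.png

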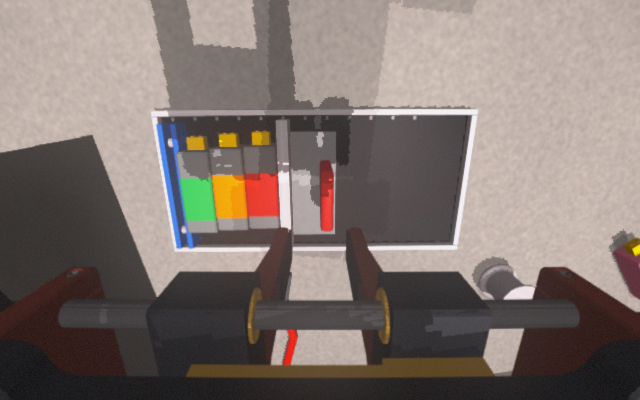

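The row is closed: green (198,190), orange (230,187), red (262,185), against the blue stop, with the carriage plate at x≈283. I'll check the plate gap before handing in.

Run:
```python
from h import *
z=np.load("t5.npz");W=z["W"];a=np.radians(-9.4);X=np.array([np.cos(a),np.sin(a)]);Y=np.array([-np.sin(a),np.cos(a)])
r=W[...,:2]-[580,-128];tx,ty=r@X,r@Y;Z=W[...,2]
m=(Z>33)&(Z<38.5)&(ty>-60)&(ty<0)&(abs(tx)>50)&(abs(tx)<72)
for s in(-1,1):
    k=m&(tx*s>0);print("plate ty",k.sum(),np.percentile(ty[k],[2,50,98]) if k.any() else "")
h=(Z>70)&(Z<80)&(abs(tx)<32)&(ty<60)&(ty>-30);print("handle",np.percentile(ty[h],[2,50,98]))
print(ctrl.get_obs()["ft_force"])
```

```text
plate ty 266 [-40.9 -35.  -29.3]
plate ty 0 
handle [ 3.4  9.  14.5]
[0.4 0.1 1.5]
```

```bash
python3 -c "
from h import *
print(ctrl.close_job())"
```

```text
the job is handed in; nothing more can be done
None
```

I placed the three batteries in the tray in the order green, orange, red, closed the row up with the carriage, pressed it home and handed the job in. It took about 31 s of the 72 s allowed, and the hand-in gave no verdict.

- **Placing:** each battery was lowered until it touched the tray floor at about 10 N, then released. All three connectors face the robot.
- **Pressing:** the tool push read about 27–29 N for roughly 0.8 s. Less the stated 4 N or so of carriage friction, that is about 24 N on the red battery. My first few pushes only reached 13–17 N because the gripper tilted, so I corrected the tilt and pushed again. I eased the force off before letting go.
- **Last checks:**
  - The spacing between battery centres is about 34.3 and 33.6 mm, for a 34 mm width.
  - The row measures about 101.5 mm, against 102 mm nominal.
  - The ends are level to within about 5 mm.
  - The carriage face is at the red battery's edge, with no measurable gap.
  - The gripper is clear of everything, with no contact force beyond noise.
- **Not measured:** I did not re-measure the spool, tub and pliers at the end. The arm passed clear of them and I felt no unexpected contact.

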